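# Build up the slotted packing on the clamping spindle

## Task

Slide the thick slotted spacer fully home around the spindle of the fixture, then lay the thin slotted plate with the upright fin on the fixture's feed deck, between the rails and in front of the pusher, slot towards the spindle. Slide the spring-loaded pusher all the way to its end so that it shoves the plate around the spindle on top of the spacer, and let the pusher return by itself; last, press the spindle's head down until it clamps the stack. Leave the other things on the table where they are.

Things in the scene. Friction and masses are not known exactly. Their poses are not given: they have to be found in the camera images.
- fixture: Grey fixture fixed on the worktop; origin on its underside on the vertical spindle axis. Heights are over the worktop. Base plate 5 mm high, x -175..60, y +-48 mm. Channel for the spacer, open to -x: walls 25 mm high, 64 mm apart, x -35..45; flared lead-ins x -35..-61, about 90 mm apart at the mouth. In it the 14 mm spindle with a wide head. At +y is the feed deck (see deck_spot).
- spacer: Thick fork-shaped steel block, no fin, 80 (x) x 60 (y) x 30 mm high, 0.35 kg, starting on the base plate before the channel. Origin: centre of underside. 24 mm slot opens to its own +x and ends 9 mm behind the origin. Home: origin on the spindle axis (stops up to 2 mm beyond), x axis along fixture +x. Push its back end, which stays about 5 mm outside the channel walls, between the lead-ins.
- top_plate: Thin fork-shaped steel plate, 80 (x) x 60 (y) x 10 mm, 0.16 kg, starting flat behind the deck. Origin: centre of underside. 24 mm slot opens to its own +x, ends 9 mm behind the origin. Dark fin to grip on its solid end: x -38..-20, 12 mm thick across y, top 40 mm above the underside. On the deck its +x points along fixture -y. In place: on the spacer, origin on spindle axis, underside 35 mm high.
- seat (a point): Point on the spindle axis on top of the fixture's base plate, 5 mm high: where the spacer's origin must come.
- deck_spot (a point): Middle of the free deck, on its flat top 36.5 mm high, 94 mm at fixture +y from the spindle: lay the plate's origin here (up to 10 mm outwards or 20 mm nearer the spindle). Deck x +-44, y 44..210 mm; rails along y, 67 mm apart inside, 7 mm high, with flared lips up to 13 mm over the deck. The resting pusher's nose is at y = 150 mm.
- pusher (a joint): Slide of the pusher along fixture -y, 0 at rest to 0.1095 m at its end; a spring returns it (1.8 N at rest, 9.4 N at the end). At the end its nose (56 mm wide, 10 mm high) has shoved the plate's tail to 40.5 mm from the spindle axis, off the deck's edge.
- pusher_handle (a point): Top centre of the pusher's black upright handle, 87.5 mm high, moving with it; 20 mm wide along fixture x, 14 mm thick along y, 40 mm tall over its slider (top 47.5 mm high). Rest: fixture y = 174 mm. Behind it (+y) is the end plate, 57 mm high, its inner face 30 mm from the handle's centre at rest. Push it along fixture -y.
- spindle_head (a joint): Downward travel of the spindle's head, 0 up to 0.020 m; starts at 0 to 0.002 and stays where it is pressed to (5 N friction). At 0 its underside is 54 mm high; with spacer and plate below, it rests on the plate at about 0.009.
- head_top (a point): Top centre of the head's black knob (24 mm diameter, flat, 18 mm high over a 34 mm diameter, 10 mm thick steel flange), 82 mm high with the head up. Press straight down here.
- mouse: Computer mouse, a bystander.
- hex_key: Hex key lying beside the channel, a bystander.
- screwdriver: Screwdriver behind the spindle, a bystander.
- caliper: Caliper, a bystander.
- shaft: Turned shaft 80 mm long, a bystander.

How it is judged:
On the way, in this order (a step that is already met when the one before it is completed fails the run):
1. the spacer is fully home around the spindle (horizontal distance between spacer and seat below 0.006 m and height (world z) of spacer below 0.0075 m and angle between the x axis of spacer and the x axis of fixture, either way round below 0.1 rad), for 0.2 s.
2. the plate lies on the feed deck between the rails, slot towards the spindle, released (all of step 1 and y of top_plate in the frame of deck_spot between -0.026 and 0.02 m and x of top_plate in the frame of deck_spot between -0.007 and 0.007 m and height (world z) of top_plate below 0.039 m and angle between top_plate's own z axis and vertical below 0.05 rad and angle between the x axis of top_plate and the y axis of fixture, either way round below 0.12 rad and x of seat in the frame of top_plate above 0.04 m and contact force between the fingers and top_plate below 0.3 N), for 0.2 s.
3. the pusher is at its end and the plate is around the spindle on the spacer (all of step 1 and horizontal distance between top_plate and seat below 0.008 m and value of joint pusher above 0.105 m), for 0.05 s.
4. the pusher has returned, the plate stayed, the head is still up (all of step 1 and horizontal distance between top_plate and seat below 0.008 m and height (world z) of top_plate between 0.032 and 0.038 m and angle between top_plate's own z axis and vertical below 0.06 rad and value of joint pusher below 0.008 m and value of joint spindle_head below 0.006 m), for 0.1 s.
At the end, for the whole second after the job is handed in: Spacer home (within 6 mm of the spindle axis, on the base plate, within 0.1 rad); plate flat on it (within 8 mm of the axis, underside 32 to 38 mm high, tilt under 0.06 rad); pusher back (under 8 mm); head pressed down on the plate (over 7.2 mm); both parts at rest (all of step 1 and horizontal distance between top_plate and seat below 0.008 m and height (world z) of top_plate between 0.032 and 0.038 m and angle between top_plate's own z axis and vertical below 0.06 rad and value of joint pusher below 0.008 m and value of joint spindle_head above 0.0072 m and linear speed of each of top_plate, spacer below 0.01 m/s); the robot touches nothing.
It fails at once if a bystander (mouse, hex key, screwdriver, caliper, shaft) is moved over 30 mm (distance of any of mouse, hex_key, screwdriver, caliper, shaft from where it was at the start of the episode above 0.03 m).
It also fails if it takes over 61 s, if anything falls off the work surface, if the arm or the gripper's body presses on something with over 40 N, if the wrist force passes 120 N, or if a joint passes its speed limit or range.

## Robot

A 7-joint arm with a two-finger parallel gripper is mounted at the origin on a cart in front of the work surface, level with it; the furniture and walls round the work are solid. World frame = base frame: x ahead of the robot, y to its left, z up, the work surface at z = 0. Lengths are in m, angles in rad, forces in N, time in s.
With the tool pointing down it reaches from about 0.4 to 0.85 m from the base axis. Payload 4.5 kg.
Tool frame: the origin (TCP) lies between the finger pads; the fingertips stand 25 mm ahead of it and the grasp point (between the pads) lies 6 mm ahead of it (r.tips_ahead is the distance from the TCP to the fingertips, in m); z points along the fingers, y is the direction in which the jaws open and shut (so a half turn about z gives the same grasp; the last joint's range is limited). The gripper opens to 88 mm and grips with 3 to 60 N. Pads are 18 mm wide; open, the fingers measure 123 mm over their backs; the gripper's body (75 mm by 187 mm) begins 45 mm behind the grasp point.
Start: joints at [-1.208, 0.689, -0.195, 1.565, 0.157, 0.902, -0.215], TCP at [0.202, 0.592, 0.264] pointing down, gripper open.
Joint ranges: [-3.01, 3.01], [-0.46, 2.08], [-1.47, 1.51], [0.13, 2.56], [-1, 4.14], [0.04, 2.09], [-2.66, 2.66]. Speed limits (rad/s): [2.57, 2.57, 3.14, 3.14, 3.14, 3.14, 3.14].

## Interface

Orientations are given as a unit quaternion [x, y, z, w].
In Python, from plant import r, imaging gives the robot as it stands.
- The arm moves only by the tool send_rows, never from a script. Its argument "moves" is one flat list of numbers, 6 for each row, row after row: the shift along the tool's x, y, z in m, then the turn, a rotation vector about the tool's x, y, z in degrees. A call has exactly 5 rows; each row is the pose to reach, as a shift and turn from the pose measured when the call began, along the tool's axes at that moment; what a row does not reach only later rows make up. A row lasts 1/12 s, in which the tool goes at most 41.7 mm and 7.16 degrees, less where a joint would pass 70% of its speed; a pose out of reach is approached as far as the arm can. A call with a gripper value outside its range is refused whole. "claw" is the closure, from -1 (fully open) to 1 (shut), so that 0 is half open, set as the call begins (left out, the last holds). The fingers move at their own pace and stop on an object; "grip_force" is the grip in N (left out, the last holds). Time passes only in rows, so rows that repeat a pose let the fingers close, or fill a call up. It gives the time, the measured TCP pose, the force and the opening at its end, in the units of the state.
- r.get_state(): the state, without advancing time (a new reading comes with each control period).
- imaging.snapshot(name): name is "scene" or "top" or "wrist"; returns a dict with "image" (400x640x3 uint8, red, green, blue), "depth" (400x640 float32, m along the optical axis (not along the pixel's ray), 0 where there is no reading), "mtx" (3x3 intrinsics, pixels), "D" ([k1, k2, p1, p2, k3] as OpenCV has them; the pictures are not rectified), "rvec" (rotation vector, rad) and "tvec" (3), from world to camera coordinates, as OpenCV has them. Camera axes: x right, y down, z forward; pixel columns grow to the right and rows downward; lengths in m; the calibration is good to about 2 mm. A picture is of the moment at which its call begins.
- r.finish_job(): hands the job in, once; it reports no verdict.
Trained networks look in a picture, given as the dict that the camera call returned (one of the last four; its "shot" number tells which), for a name from the list of things; names that differ only in an ending like _2 or _b are one class to them, and where a whole thing is asked for, a point or a joint stands for the part that bears it (a point fixed in the world has none). Each returns a list of dicts, best first, with "score" (0 to 1); they miss things now and then, are a little off and sometimes report something else, mostly with a low value. They report only what shows in the picture. A call takes as long as a camera call.
- imaging.look_for(query, picture): "box" ([centre column, centre row, width, height] as shares, 0 to 1, of the picture: columns of its width, rows of its height, round what is visible of it).
- imaging.silhouettes(query, picture): "pixels" (400x640 bool, what is visible of it) and "box" ([centre column, centre row, width, height] as shares, 0 to 1, of the picture: columns of its width, rows of its height, round what is visible of it).
- imaging.pinpoint(query, picture): "point" ([column, row] as shares, 0 to 1, of the picture: columns of its width, rows of its height: a listed point, or the origin of a listed thing).
The state is a dict: "clock": time; "q": joint angles; "qd": joint speeds; "joint_torque": joint torques, N m; "tool_pos": TCP position; "eef_rot": TCP orientation; "contact_force": force on the tool from outside, world axes, zero at the start; "moment": the same for the moment, N m; "opening": opening from 0.0 (shut) to 1.0 (fully open).
Only numpy, scipy, OpenCV 4.12 (cv2) and the standard library are available. Lean on these libraries where they do the work, as an engineer would, in place of code of your own. Each camera call takes 0.05 s, during which the arm holds its last target.

## Working session

There is one attempt and no reset: what is moved stays moved. The work goes in short steps, Python scripts to look and compute and a tool call to move; the robot and the scene stay as the last step left them, time stands still between calls to the robot, and variables do not carry over. Pictures are saved under pics/ and viewed, and the job is handed in when it is done.

Besides the shell and the picture viewer there is one more tool, called after ">>>" in YAML: its name, and indented under it one key for each argument. send_rows: Moves the arm, as the interface text tells. Its arguments: {"type":"object","properties":{"moves":{"type":"array"},"claw":{"type":"number"},"grip_force":{"type":"number"}},"required":["moves"]}

```bash
ls; mkdir -p pics; cat > h.py <<'E'
import numpy as np, cv2
from plant import r, imaging
def save(p,n): cv2.imwrite('pics/'+n+'.png',cv2.cvtColor(p['image'],cv2.COLOR_RGB2BGR))
def cam(p):
    R=cv2.Rodrigues(np.array(p['rvec'],float))[0]; return R,np.array(p['tvec'],float).ravel()
def world(p,uv,z=None):
    # uv pixel (n,2); with z: intersect plane, else depth
    uv=np.atleast_2d(np.array(uv,float)); R,t=cam(p)
    n=cv2.undistortPoints(uv.reshape(-1,1,2),np.array(p['mtx']),np.array(p['D'])).reshape(-1,2)
    ray=np.c_[n,np.ones(len(n))]
    if z is None:
        d=p['depth'][uv[:,1].astype(int),uv[:,0].astype(int)]
        return (ray*d[:,None]-t)@R
    o=-R.T@t; w=ray@R
    return o+w*((z-o[2])/w[:,2])[:,None]
def proj(p,X):
    return cv2.projectPoints(np.atleast_2d(np.array(X,float)),np.array(p['rvec'],float),np.array(p['tvec'],float),np.array(p['mtx']),np.array(p['D']))[0].reshape(-1,2)
def st():
    s=r.get_state(); print('t',s['clock'],'pos',np.round(s['tool_pos'],4),'rot',np.round(s['eef_rot'],4),'F',np.round(s['contact_force'],2),'op',s['opening'],'q',np.round(s['q'],3)); return s
E
python3 - <<'E'
from h import *
s=st()
for n in ['scene','top','wrist']:
    p=imaging.snapshot(n); save(p,n+'0'); print(n,[np.round(x,3) for x in cam(p)], p['shot'])
    for q in ['fixture','spacer','top_plate','seat','deck_spot','pusher_handle','head_top','mouse','hex_key','screwdriver','caliper','shaft']:
        try:
            a=imaging.pinpoint(q,p)
            for k in a[:2]:
                uv=np.array(k['point'])*[640,400]; print(q,round(k['score'],2),np.round(uv,1))
        except Exception as e: print(q,e)
st()
E
```

```text
pics
t 0.0 pos [0.2017 0.5909 0.2629] rot [ 1.636e-01  9.865e-01 -9.000e-04 -1.000e-04] F [-0.37  0.4   0.55] op 0.9984551867278201 q [-1.208  0.69  -0.195  1.566  0.157  0.903 -0.215]
scene [array([[ 0.121, -0.993,  0.016],
       [-0.791, -0.106, -0.603],
       [ 0.6  ,  0.06 , -0.798]]), array([0.029, 0.513, 0.584])] 1
fixture 0.85 [369.9 207.5]
spacer 0.68 [401.4 252.5]
top_plate 0.95 [274. 195.]
top_plate 0.65 [374.5 183. ]
seat 0.94 [370.9 207.7]
deck_spot 0.83 [334.2 219.8]
pusher_handle 0.84 [292.2 217.3]
pusher_handle 0.72 [268.6 194.5]
head_top 0.59 [374.5 181.9]
head_top 0.55 [400.4 255.2]
mouse 0.89 [334.9 336.5]
hex_key 0.54 [403.9 196.4]
screwdriver 0.87 [348.1 175.4]
caliper 0.66 [210.7 262.8]
shaft 0.81 [296.1 159.4]
top [array([[ 0.012, -1.   ,  0.026],
       [-0.998, -0.014, -0.06 ],
       [ 0.061, -0.025, -0.998]]), array([0.078, 0.565, 0.907])] 2
fixture 0.57 [355.4 171.4]
spacer 0.87 [387.3 209.3]
spacer 0.4 [357.8 171.7]
top_plate 0.78 [276.4 165.4]
seat 0.68 [358.9 169.1]
deck_spot 0.92 [329.9 195.3]
deck_spot 0.48 [299.3 213.4]
pusher_handle 0.85 [299.3 215.7]
head_top 0.75 [365.  166.1]
mouse 0.78 [339.6 286.4]
hex_key 0.41 [387.  152.6]
screwdriver 0.85 [340.1 140.4]
caliper 0.56 [236.  234.4]
caliper 0.25 [301.5 213.8]
shaft 0.74 [290.2 118.6]
shaft 0.2 [356.6 168.3]
wrist [array([[ 0.322,  0.947, -0.   ],
       [ 0.915, -0.312,  0.256],
       [ 0.242, -0.083, -0.967]]), array([-0.626, -0.036,  0.389])] 3
t 1.95 pos [0.2018 0.5916 0.2638] rot [ 1.636e-01  9.865e-01  1.000e-04 -0.000e+00] F [-0.46  0.25 -0.7 ] op 0.9998819758791472 q [-1.208  0.689 -0.195  1.565  0.157  0.902 -0.215]
```

View pictures.

View pics/scene0.png

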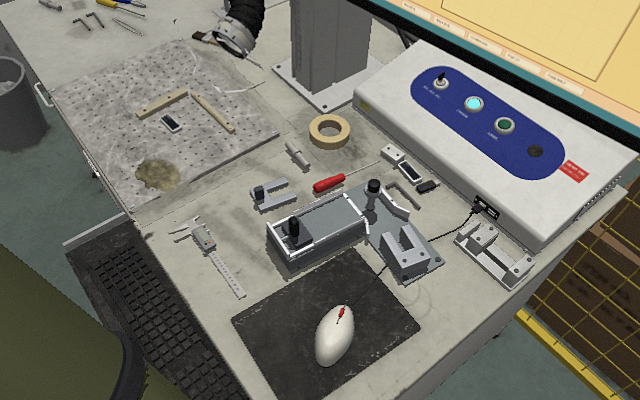

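View pics/top0.png

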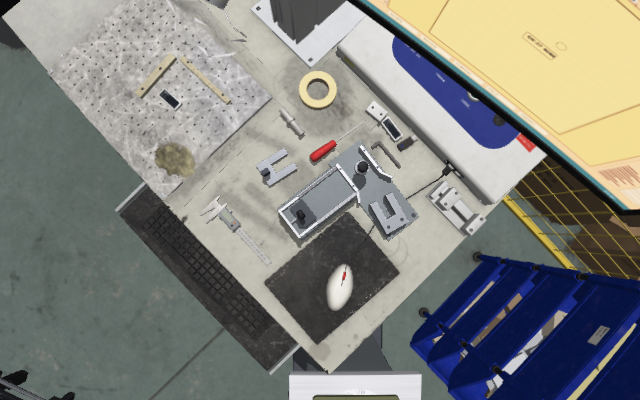

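```bash
python3 - <<'E'
from h import *
import pickle
s=imaging.snapshot('scene'); t=imaging.snapshot('top')
pickle.dump((s,t),open('p0.pkl','wb'))
for p,D in ((s,dict(seat=(370.9,207.7,.005),deck=(334.2,219.8,.0365),handle=(292.2,217.3,.0875),head=(374.5,181.9,.082),spacer=(401.4,252.5,.005),plate=(274,195,.0),mouse=(334.9,336.5,0))),(t,dict(seat=(358.9,169.1,.005),deck=(329.9,195.3,.0365),handle=(299.3,215.7,.0875),head=(365,166.1,.082),spacer=(387.3,209.3,.005),plate=(276.4,165.4,0),mouse=(339.6,286.4,0)))):
    for k,v in D.items(): print(k,np.round(world(p,v[:2],v[2]),4), np.round(world(p,v[:2]),4))
E
```

```text
seat [[ 0.6348 -0.0061  0.005 ]] [[ 0.6286 -0.0055  0.0132]]
deck [[0.5735 0.063  0.0365]] [[0.5752 0.0631 0.0342]]
handle [[0.5331 0.1353 0.0875]] [[0.5329 0.1353 0.0877]]
head [[ 0.6375 -0.0043  0.082 ]] [[ 0.6378 -0.0043  0.0817]]
spacer [[ 0.538 -0.068  0.005]] [[ 0.5188 -0.0634  0.0354]]
plate [[0.6446 0.1916 0.    ]] [[6.442e-01 1.915e-01 6.000e-04]]
mouse [[0.3622 0.0395 0.    ]] [[0.3467 0.0399 0.0387]]
seat [[ 0.6388 -0.003   0.005 ]] [[0.6289 0.0054 0.0752]]
deck [[0.5725 0.0674 0.0365]] [[0.5726 0.0674 0.0358]]
handle [[0.5238 0.1354 0.0875]] [[0.5237 0.1353 0.0905]]
head [[ 0.6349 -0.0072  0.082 ]] [[ 0.6349 -0.0073  0.0819]]
spacer [[ 0.5431 -0.0718  0.005 ]] [[ 0.5432 -0.0719  0.0046]]
plate [[0.6454 0.195  0.    ]] [[0.645  0.1948 0.0022]]
mouse [[0.3587 0.0403 0.    ]] [[0.3651 0.0432 0.0399]]
```

```bash
cat >> h.py <<'E'
def cloud(p,roi=None):
    v,u=np.mgrid[0:400,0:640]; m=p['depth']>0
    uv=np.c_[u[m],v[m]].astype(float)
    return world(p,uv), p['image'][m]
def ortho(p,x0,x1,y0,y1,s,z):
    # rectified picture of plane z; rows: x decreasing downward (x up), cols: y decreasing to right
    xs=np.arange(x1,x0,-s); ys=np.arange(y1,y0,-s)
    X,Y=np.meshgrid(xs,ys,indexing='ij')
    uv=proj(p,np.c_[X.ravel(),Y.ravel(),np.full(X.size,z)]).reshape(X.shape+(2,)).astype(np.float32)
    return cv2.remap(p['image'],uv[...,0],uv[...,1],cv2.INTER_CUBIC)
E
python3 - <<'E'
from h import *
import pickle
s,t=pickle.load(open('p0.pkl','rb'))
for n,p in (('s',s),('t',t)):
    for z in (0.0435,):
        im=ortho(p,.42,.72,-.15,.25,.0005,z)
        cv2.imwrite(f'pics/o_{n}.png',cv2.cvtColor(im,cv2.COLOR_RGB2BGR))
E
```

```text
(no output)
```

View pics/o_s.png

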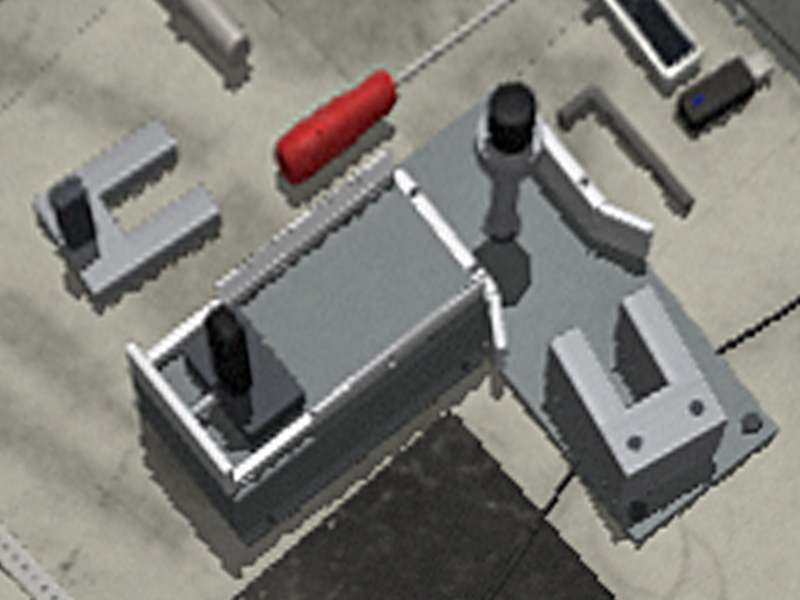

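View pics/o_t.png

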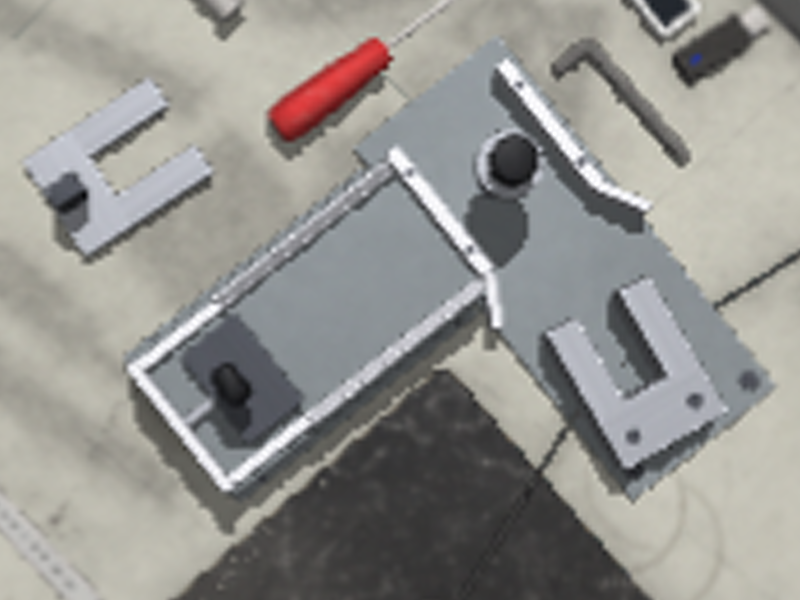

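```bash
cat > fit.py <<'E'
from h import *
import pickle
s,t=pickle.load(open('p0.pkl','rb'))
def pick(p,pts,z,zp=.0435):
    P=np.array([[.72-b*.0005,.25-a*.0005,zp] for a,b in pts]); uv=proj(p,P); return world(p,uv,z)[:,:2]
def rigid(A,B):
    A=np.array(A,float);B=np.array(B);a=A.mean(0);b=B.mean(0);H=(A-a).T@(B-b)
    th=np.arctan2(H[0,1]-H[1,0],H[0,0]+H[1,1]);R=np.array([[np.cos(th),-np.sin(th)],[np.sin(th),np.cos(th)]])
    tt=b-R@a; print('yaw',np.degrees(th),'org',tt,'res mm\n',np.round(1e3*((R@A.T).T+tt-B),1)); return th,tt
def T(th,tt,pts): 
    R=np.array([[np.cos(th),-np.sin(th)],[np.sin(th),np.cos(th)]]); return (R@np.array(pts).T).T+tt
A=np.array([[-175,-48],[-175,48],[60,-48]])/1e3
print('top base');rigid(A,pick(t,[(775,385),(632,500),(500,40)],.005))
print('scene base');rigid(A[:2],pick(s,[(777,430),(640,543)],.005))
# end plate top: z=.057 ; rails at .0435
print('spacer top z .035')
S=np.array([[40,30],[40,-30],[-40,-30],[-40,30]])/1e3
print('t');rigid(S,pick(t,[(562,327),(634,288),(728,408),(630,468)],.035)) if 0 else None
# spacer: prong tips outer corners: left prong outer (545,333)
a=rigid(S,pick(t,[(545,332),(648,278),(728,410),(628,468)],.035))
a=rigid(S,pick(s,[(552,342),(650,287),(725,417),(625,475)],.035))
print('plate top z .010')
a=rigid(S,pick(t,[(150,80),(212,178),(87,262),(25,163)],.010))
a=rigid(S,pick(s,[(157,122),(220,215),(95,305),(35,200)],.010))
E
python3 fit.py
```

```text
top base
yaw 38.412903519816176 org [ 0.63412808 -0.00284972] res mm
 [[-1.5 -1.1]
 [-1.2 -0.4]
 [ 2.7  1.5]]
scene base
yaw 39.51640955553554 org [ 0.63414744 -0.0009026 ] res mm
 [[ 0.8 -1. ]
 [-0.8  1. ]]
spacer top z .035
t
yaw 30.444686795374654 org [ 0.53424734 -0.07031368] res mm
 [[-0.9 -0.4]
 [ 2.2 -0.2]
 [-0.1 -0.3]
 [-1.2  0.9]]
yaw 29.493091154261 org [ 0.5354369  -0.07035757] res mm
 [[ 0.7  2.3]
 [ 2.4 -0.3]
 [-1.5 -1.8]
 [-1.7 -0.2]]
plate top z .010
yaw -56.828280849069714 org [0.63937382 0.19382268] res mm
 [[-0.1 -0.7]
 [ 0.5 -1.4]
 [ 0.3  0.7]
 [-0.8  1.4]]
yaw -56.653971537738606 org [0.64055881 0.19298557] res mm
 [[ 0.8 -1.1]
 [-0.7 -1.1]
 [ 2.4  0.3]
 [-2.4  1.9]]
```

```bash
cat > ov.py <<'E'
from fit import *
def overlay(p,th,org,name,zp=.0435,sp=None,pl=None,box=(.42,.72,-.15,.25)):
    im=ortho(p,*box,.0005,zp); im=cv2.cvtColor(im,cv2.COLOR_RGB2BGR)
    def topx(X):  # project world pt to image then to plane zp
        w=world(p,proj(p,X),zp); return np.c_[(box[3]-w[:,1])/.0005,(box[1]-w[:,0])/.0005]
    def line(pts,z,th,org,c,closed=True):
        P=T(th,org,np.array(pts)/1e3); q=topx(np.c_[P,np.full(len(P),z)]); cv2.polylines(im,[np.round(q*8).astype(np.int32)],closed,c,1,cv2.LINE_AA,3)
    F=lambda pts,z,c,cl=True: line(pts,z,th,org,c,cl)
    F([(-175,-48),(60,-48),(60,48),(-175,48)],.005,(0,0,255))
    F([(-35,-32),(45,-32)],.025,(0,255,0),False);F([(-35,32),(45,32)],.025,(0,255,0),False)
    F([(-33.5,44),(-33.5,210)],.0435,(255,0,0),False);F([(33.5,44),(33.5,210)],.0435,(255,0,0),False)
    F([(-44,204),(44,204)],.057,(255,0,255),False)
    F([(-44,44),(44,44),(44,210),(-44,210)],.0365,(0,255,255))
    a=np.linspace(0,6.28,40); F(np.c_[12*np.cos(a),12*np.sin(a)],.082,(0,128,255)); F(np.c_[17*np.cos(a),17*np.sin(a)],.064,(0,255,0))
    F([(-10,167),(10,167),(10,181),(-10,181)],.0875,(0,255,0))
    U=[(40,30),(-40,30),(-40,-30),(40,-30),(40,-12),(-9,-12),(-9,12),(40,12)]
    if sp is not None: line(U,.035,*sp,(0,255,0))
    if pl is not None:
        line(U,.010,*pl,(0,255,0)); line([(-38,-6),(-20,-6),(-20,6),(-38,6)],.04,*pl,(0,0,255))
    cv2.imwrite('pics/'+name+'.png',im)
if __name__=='__main__':
    th,org=np.radians(38.3),np.array([.6355,-.0035])
    sp=(np.radians(30),np.array([.535,-.0703])); pl=(np.radians(-56.8),np.array([.640,.1935]))
    overlay(t,th,org,'ovt',sp=sp,pl=pl); overlay(s,th,org,'ovs',sp=sp,pl=pl)
E
python3 ov.py >/dev/null
```

```text
(no output)
```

View pics/ovt.png

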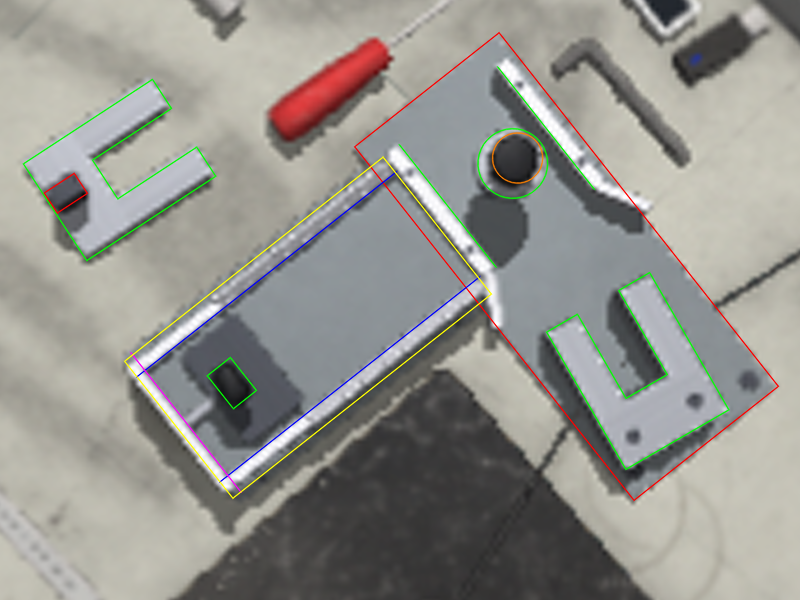

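View pics/ovs.png

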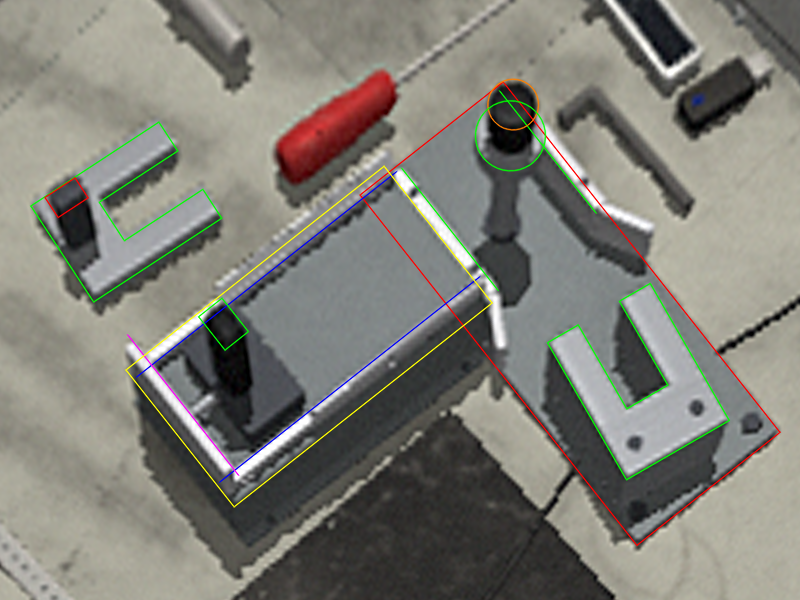

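```bash
cat > go.py <<'E'
import sys
from h import *
from scipy.spatial.transform import Rotation as Ro
FY,FO=np.radians(38.3),np.array([.6355,-.0035])
def fx(x,y,yaw=FY,o=FO): c,s=np.cos(yaw),np.sin(yaw); return np.array([o[0]+c*x-s*y,o[1]+s*x+c*y])
def fxi(P,yaw=FY,o=FO): c,s=np.cos(yaw),np.sin(yaw); d=np.array(P)[:2]-o; return np.array([c*d[0]+s*d[1],-s*d[0]+c*d[1]])
def plan(x,y,z,ang,st_=None):
    """world TCP target, jaw (tool y) direction angle deg mod 180; tool down. prints shift mm in tool axes, rotvec deg"""
    s=st_ or r.get_state(); R=Ro.from_quat(s['eef_rot']); p=np.array(s['tool_pos'])
    best=None
    for a in (ang,ang+180):
        a=np.radians(a); ty=np.array([np.cos(a),np.sin(a),0]); tz=np.array([0,0,-1.]); tx=np.cross(ty,tz)
        rv=(R.inv()*Ro.from_matrix(np.c_[tx,ty,tz])).as_rotvec(degrees=True)
        if best is None or np.linalg.norm(rv)<np.linalg.norm(best): best=rv
    sh=R.inv().apply(np.array([x,y,z])-p)
    print('t',round(s['clock'],2),'pos',np.round(p,4),'fix',np.round(fxi(p)*1e3,1),'F',np.round(s['contact_force'],1),'op',round(s['opening'],3),'q7',round(s['q'][6],2))
    print('  shift mm',np.round(sh*1e3,1),'turn',np.round(best,2))
E
python3 - <<'E'
from go import *
plan(.42,.36,.26,120); plan(.509,-.0853,.12,120)
E
```

```text
t 2.05 pos [0.2018 0.5915 0.2637] fix [ 28.4 735.8] F [-0.2 -0.4 -0.1] op 1.0 q7 -0.22
  shift mm [-281.3 -148.7    3.7] turn [  0.     0.   -48.83]
t 2.05 pos [0.2018 0.5915 0.2637] fix [ 28.4 735.8] F [-0.2 -0.4 -0.1] op 1.0 q7 -0.22
  shift mm [-509.3 -541.4  143.7] turn [  0.     0.   -48.83]
```

>>> send_rows:
  moves: [-0.035,-0.018,0,0,0,-6,-0.07,-0.036,0,0,0,-12,-0.105,-0.055,0,0,0,-18,-0.14,-0.075,0,0,0,-24,-0.175,-0.095,0,0,0,-30]
  claw: -1
  grip_force: 30

```text
clock: 2.47
tool_pos: [0.3378, 0.4437, 0.2638]
eef_rot: [-0.1, 0.995, 0.0, 0.0]
contact_force: [1.4, -0.1, -0.7]
opening: 1.002
```

```bash
python3 - <<'E'
from go import *
plan(.45,.25,.2,120); plan(.509,-.0853,.12,120)
E
```

```text
t 2.47 pos [0.3378 0.4437 0.2638] fix [ 43.6 535.5] F [ 1.4 -0.1 -0.7] op 1.002 q7 0.48
  shift mm [ -71.4 -212.2   63.8] turn [  0.     0.03 -18.51]
t 2.47 pos [0.3378 0.4437 0.2638] fix [ 43.6 535.5] F [ 1.4 -0.1 -0.7] op 1.002 q7 0.48
  shift mm [ -62.4 -552.6  143.8] turn [  0.     0.03 -18.51]
```

>>> send_rows:
  moves: [-0.014,-0.038,0.005,0,0,-4,-0.028,-0.076,0.01,0,0,-8,-0.042,-0.114,0.015,0,0,-12,-0.055,-0.152,0.02,0,0,-16,-0.065,-0.19,0.03,0,0,-18.5]

```text
clock: 2.88
tool_pos: [0.4412, 0.2692, 0.2344]
eef_rot: [-0.26, 0.966, 0.001, 0.002]
contact_force: [1.3, -0.2, 0.7]
opening: 1.0
```

```bash
python3 - <<'E'
from go import *
plan(.509,-.0853,.12,120)
E
```

```text
t 2.88 pos [0.4412 0.2692 0.2344] fix [ 16.5 334.4] F [ 1.3 -0.2  0.7] op 1.0 q7 1.03
  shift mm [ 119.7 -340.6  113.9] turn [0.01 0.2  0.13]
```

>>> send_rows:
  moves: [0.013,-0.037,0.006,0,0,0,0.026,-0.074,0.012,0,0,0,0.039,-0.111,0.02,0,0,0,0.052,-0.148,0.03,0,0,0,0.065,-0.185,0.04,0,0,0]

```text
clock: 3.3
tool_pos: [0.4784, 0.0748, 0.1941]
eef_rot: [-0.26, 0.966, 0.001, 0.002]
contact_force: [1.1, 0.5, 0.4]
opening: 0.999
```

```bash
python3 - <<'E'
from go import *
plan(.509,-.0853,.12,120)
E
```

```text
t 3.3 pos [0.4784 0.0748 0.1941] fix [-74.8 158.8] F [1.1 0.5 0.4] op 0.999 q7 1.31
  shift mm [  54.2 -153.8   73.8] turn [-0.01  0.25  0.13]
```

>>> send_rows:
  moves: [0.013,-0.037,0.016,0,0.1,0,0.026,-0.074,0.032,0,0.2,0,0.039,-0.111,0.048,0,0.2,0,0.0542,-0.1538,0.065,0,0.25,0,0.0542,-0.1538,0.074,0,0.25,0.1]

```text
clock: 3.72
tool_pos: [0.5092, -0.0938, 0.1185]
eef_rot: [-0.254, 0.967, -0.003, -0.001]
contact_force: [-1.1, -0.5, -0.1]
opening: 0.998
```

```bash
python3 - <<'E'
from go import *
p=imaging.snapshot('wrist'); save(p,'w1')
plan(.509,-.0853,.043,120)
# check spacer corners projected in the wrist picture
import pickle; pickle.dump(p,open('w1.pkl','wb'))
im=cv2.cvtColor(p['image'],cv2.COLOR_RGB2BGR)
def dr(pts,z,yaw,o,c):
    q=proj(p,[[*fx(a/1e3,b/1e3,yaw,o),z] for a,b in pts]); cv2.polylines(im,[np.round(q).astype(int)],True,c,1)
U=[(40,30),(-40,30),(-40,-30),(40,-30),(40,-12),(-9,-12),(-9,12),(40,12)]
dr(U,.035,np.radians(30),np.array([.535,-.0703]),(0,255,0))
dr([(-175,-48),(60,-48),(60,48),(-175,48)],.005,FY,FO,(0,0,255))
dr([(-35,32),(45,32)],.025,FY,FO,(0,255,0));dr([(-35,-32),(45,-32)],.025,FY,FO,(0,255,0))
a=np.linspace(0,6.2,40);dr(np.c_[17*np.cos(a),17*np.sin(a)],.064,FY,FO,(0,255,255))
cv2.imwrite('pics/w1o.png',im)
E
```

```text
t 3.77 pos [ 0.5082 -0.0927  0.1168] fix [-155.2    8.9] F [ 0.3 -1.9 -0.9] op 0.998 q7 1.52
  shift mm [-4.7  6.2 73.7] turn [-0.12 -0.29 -0.56]
```

View pics/w1o.png

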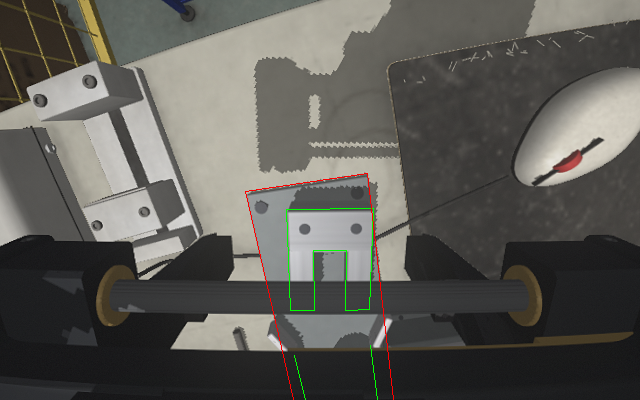

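>>> send_rows:
  moves: [-0.0047,0.0062,0.02,0,-0.3,-0.5,-0.0047,0.0062,0.04,0,-0.3,-0.5,-0.0047,0.0062,0.06,0,-0.3,-0.5,-0.0047,0.0062,0.0735,0,-0.3,-0.5,-0.0047,0.0062,0.0735,0,-0.3,-0.5]

```text
clock: 4.18
tool_pos: [0.5081, -0.0831, 0.0416]
eef_rot: [-0.26, 0.966, -0.0, -0.001]
contact_force: [0.0, 0.1, 1.2]
opening: 1.0
```

>>> send_rows:
  moves: [0,0,0,0,0,0,0,0,0,0,0,0,0,0,0,0,0,0,0,0,0,0,0,0,0,0,0,0,0,0]
  claw: 1
  grip_force: 30

```text
clock: 4.6
tool_pos: [0.5088, -0.0836, 0.0425]
eef_rot: [-0.259, 0.966, -0.001, -0.0]
contact_force: [-0.2, -0.8, 4.2]
opening: 0.678
```

```bash
python3 - <<'E'
from go import *
print(fx(-.075,0),fx(-.15,0))
plan(*fx(-.15,0),.043,128.3)
plan(*fx(-.075,0),.043,128.3)
E
```

```text
[ 0.57664177 -0.04998343] [ 0.51778354 -0.09646685]
t 4.6 pos [ 0.5088 -0.0836  0.0425] fix [-149.1   15.7] F [-0.2 -0.8  4.2] op 0.678 q7 1.42
  shift mm [ -1.3 -15.7  -0.5] turn [-0.06 -0.04 -8.25]
t 4.6 pos [ 0.5088 -0.0836  0.0425] fix [-149.1   15.7] F [-0.2 -0.8  4.2] op 0.678 q7 1.42
  shift mm [-75.5  -4.9  -0.5] turn [-0.06 -0.04 -8.25]
```

>>> send_rows:
  moves: [-0.001,-0.005,-0.0015,0,0,-3,-0.001,-0.012,-0.0015,0,0,-6,-0.0015,-0.0157,-0.0015,0,0,-8.25,-0.0015,-0.0157,-0.0015,0,0,-8.25,-0.0015,-0.0157,-0.0015,0,0,-8.25]

```text
clock: 5.02
tool_pos: [0.5177, -0.0966, 0.044]
eef_rot: [-0.327, 0.945, -0.0, -0.0]
contact_force: [0.1, -0.3, -2.6]
opening: 0.681
```

```bash
python3 - <<'E'
from go import *
plan(*fx(-.075,0),.043,128.3)
p=imaging.snapshot('top')
import pickle; pickle.dump(p,open('t1.pkl','wb'))
from ov import overlay
overlay(p,FY,FO,'t1',sp=(FY,fx(-.12,0)))
E
```

```text
t 5.02 pos [ 0.5177 -0.0966  0.044 ] fix [-1.502e+02 -1.000e-01] F [ 0.1 -0.3 -2.6] op 0.681 q7 1.55
  shift mm [-75.2   0.2   0.9] turn [-0.03 -0.04 -0.11]
top base
yaw 38.412903519816176 org [ 0.63412808 -0.00284972] res mm
 [[-1.5 -1.1]
 [-1.2 -0.4]
 [ 2.7  1.5]]
scene base
yaw 39.51640955553554 org [ 0.63414744 -0.0009026 ] res mm
 [[ 0.8 -1. ]
 [-0.8  1. ]]
spacer top z .035
t
yaw 30.444686795374654 org [ 0.53424734 -0.07031368] res mm
 [[-0.9 -0.4]
 [ 2.2 -0.2]
 [-0.1 -0.3]
 [-1.2  0.9]]
yaw 29.493091154261 org [ 0.5354369  -0.07035757] res mm
 [[ 0.7  2.3]
 [ 2.4 -0.3]
 [-1.5 -1.8]
 [-1.7 -0.2]]
plate top z .010
yaw -56.828280849069714 org [0.63937382 0.19382268] res mm
 [[-0.1 -0.7]
 [ 0.5 -1.4]
 [ 0.3  0.7]
 [-0.8  1.4]]
yaw -56.653971537738606 org [0.64055881 0.19298557] res mm
 [[ 0.8 -1.1]
 [-0.7 -1.1]
 [ 2.4  0.3]
 [-2.4  1.9]]
```

View pics/t1.png

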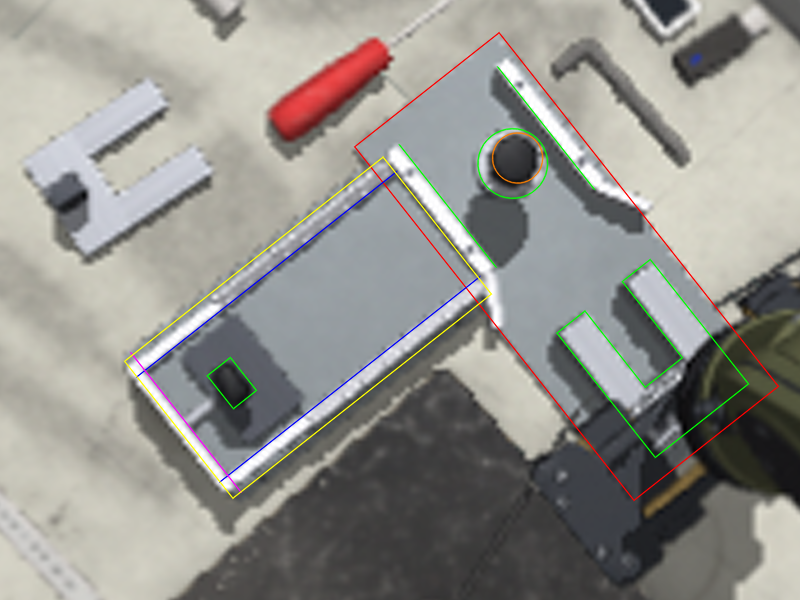

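>>> send_rows:
  moves: [-0.018,0,0,0,0,0,-0.036,0,0,0,0,0,-0.054,0,0,0,0,0,-0.072,0,0,0,0,0,-0.075,0,0.0005,0,0,0]

```text
clock: 5.48
tool_pos: [0.5792, -0.0458, 0.0438]
eef_rot: [-0.329, 0.944, 0.001, 0.002]
contact_force: [1.5, 1.1, -4.0]
opening: 0.681
```

>>> send_rows:
  moves: [0,0,0.001,0,0,0,0,0,0.0015,0,0,0,0,0,0.0015,0,0,0,0,0,0.0015,0,0,0,0,0,0.0015,0,0,0]

```text
clock: 5.9
tool_pos: [0.5789, -0.0457, 0.0426]
eef_rot: [-0.329, 0.944, 0.001, 0.002]
contact_force: [-0.5, 2.7, 2.1]
opening: 0.68
```

>>> send_rows:
  moves: [0,0,0,0,0,0,0,0,0,0,0,0,0,0,0,0,0,0,0,0,-0.02,0,0,0,0,0,-0.05,0,0,0]
  claw: -1

```text
clock: 6.32
tool_pos: [0.5764, -0.0467, 0.0907]
eef_rot: [-0.328, 0.945, 0.002, -0.001]
contact_force: [0.0, -0.6, -0.1]
opening: 0.997
```

```bash
python3 - <<'E'
from go import *
plan(*fx(-.12,0),.1,128.3)
plan(*fx(-.12,0),.049,128.3)
E
```

```text
t 6.32 pos [ 0.5764 -0.0467  0.0907] fix [-73.2   2.7] F [ 0.  -0.6 -0.1] op 0.997 q7 1.62
  shift mm [46.8 -2.6 -9.3] turn [ 0.21 -0.02  0.05]
t 6.32 pos [ 0.5764 -0.0467  0.0907] fix [-73.2   2.7] F [ 0.  -0.6 -0.1] op 0.997 q7 1.62
  shift mm [46.8 -2.8 41.7] turn [ 0.21 -0.02  0.05]
```

>>> send_rows:
  moves: [0.023,-0.001,-0.01,0,0,0,0.047,-0.0026,-0.01,0,0,0,0.047,-0.0026,0.005,0,0,0,0.047,-0.0026,0.03,0,0,0,0.047,-0.0026,0.0417,0,0,0]
  claw: 1

```text
clock: 6.73
tool_pos: [0.5399, -0.0791, 0.0476]
eef_rot: [-0.328, 0.945, 0.001, -0.002]
contact_force: [0.3, -0.7, -0.4]
opening: 0.642
```

```bash
python3 - <<'E' | grep -v res
from go import *
plan(*fx(-.049,0),.0495,128.3)
plan(*fx(-.075,0),.0495,128.3)
p=imaging.snapshot('wrist');save(p,'w2')
E
```

```text
t 6.73 pos [ 0.5399 -0.0791  0.0476] fix [-1.219e+02 -1.000e-01] F [ 0.3 -0.7 -0.4] op 0.642 q7 1.56
  shift mm [-72.9   0.2  -2.1] turn [ 0.23 -0.14 -0.04]
t 6.73 pos [ 0.5399 -0.0791  0.0476] fix [-1.219e+02 -1.000e-01] F [ 0.3 -0.7 -0.4] op 0.642 q7 1.56
  shift mm [-46.9   0.2  -2. ] turn [ 0.23 -0.14 -0.04]
```

View pics/w2.png

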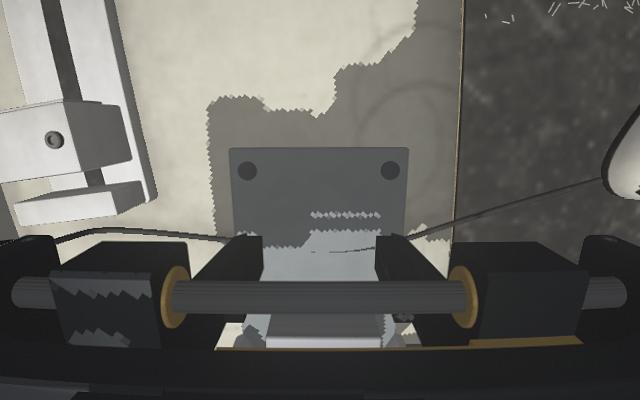

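>>> send_rows:
  moves: [0,0,-0.002,0,0,0,0,0,-0.002,0,0,0,0,0,-0.002,0,0,0,0,0,-0.002,0,0,0,0,0,-0.002,0,0,0]

```text
clock: 7.2
tool_pos: [0.5396, -0.0787, 0.0488]
eef_rot: [-0.328, 0.945, 0.002, -0.002]
contact_force: [-0.1, -0.4, -0.6]
opening: 0.22
```

>>> send_rows:
  moves: [-0.007,0,0,0,0,0,-0.014,0,0,0,0,0,-0.02,0,0,0,0,0,-0.025,0,0,0,0,0,-0.03,0,0,0,0,0]

```text
clock: 7.62
tool_pos: [0.5639, -0.0594, 0.0487]
eef_rot: [-0.328, 0.945, 0.002, -0.002]
contact_force: [-0.7, 1.0, 0.2]
opening: 0.004
```

```bash
python3 - <<'E' | grep -v res
from go import *
plan(*fx(-.049,0),.0495,128.3)
E
```

```text
t 7.62 pos [ 0.5639 -0.0594  0.0487] fix [-90.8   0.6] F [-0.7  1.   0.2] op 0.004 q7 1.58
  shift mm [-41.8  -0.6  -0.9] turn [ 0.29 -0.16  0.02]
```

Push forward; home expected at TCP x ≈ −49.

>>> send_rows:
  moves: [-0.008,0,0,0,0,0,-0.016,-0.0005,0,0,0,0,-0.022,-0.0005,0,0,0,0,-0.027,-0.0005,0,0,0,0,-0.031,-0.0005,0,0,0,0]

```text
clock: 8.03
tool_pos: [0.589, -0.0399, 0.0485]
eef_rot: [-0.328, 0.945, 0.002, -0.002]
contact_force: [-2.1, -1.6, 0.8]
opening: 0.006
```

>>> send_rows:
  moves: [-0.002,0,0,0,0,0,-0.004,0,0,0,0,0,-0.006,0,0,0,0,0,-0.008,0,0,0,0,0,-0.01,0,0,0,0,0]

```text
clock: 8.45
tool_pos: [0.597, -0.0336, 0.0484]
eef_rot: [-0.328, 0.945, 0.002, -0.002]
contact_force: [-1.0, -1.4, 0.2]
opening: 0.006
```

```bash
python3 - <<'E' | grep -v res
from go import *
plan(*fx(-.049,0),.0495,128.3)
import pickle
from fit import *
p=imaging.snapshot('scene');pickle.dump(p,open('s2.pkl','wb'))
from ov import overlay
overlay(p,FY,FO,'s2',sp=(FY,fx(0,0)))
E
```

```text
t 8.45 pos [ 0.597  -0.0336  0.0484] fix [-48.9   0.3] F [-1.  -1.4  0.2] op 0.006 q7 1.59
  shift mm [ 0.1 -0.2 -1.1] turn [ 0.31 -0.14  0.04]
top base
 [[-1.5 -1.1]
 [-1.2 -0.4]
 [ 2.7  1.5]]
scene base
 [[ 0.8 -1. ]
 [-0.8  1. ]]
spacer top z .035
t
 [[-0.9 -0.4]
 [ 2.2 -0.2]
 [-0.1 -0.3]
 [-1.2  0.9]]
 [[ 0.7  2.3]
 [ 2.4 -0.3]
 [-1.5 -1.8]
 [-1.7 -0.2]]
plate top z .010
 [[-0.1 -0.7]
 [ 0.5 -1.4]
 [ 0.3  0.7]
 [-0.8  1.4]]
 [[ 0.8 -1.1]
 [-0.7 -1.1]
 [ 2.4  0.3]
 [-2.4  1.9]]
```

View pics/s2.png

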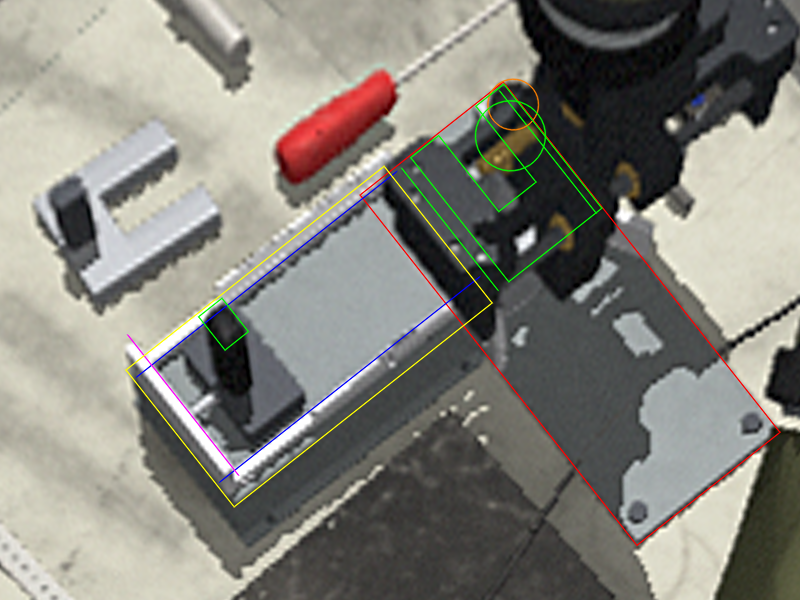

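Low friction still; push on until the stop shows in the force.

>>> send_rows:
  moves: [-0.001,0,0,0,0,0,-0.002,0,0,0,0,0,-0.003,0,0,0,0,0,-0.004,0,0,0,0,0,-0.004,0,0,0,0,0]

```text
clock: 8.92
tool_pos: [0.599, -0.0319, 0.0484]
eef_rot: [-0.328, 0.945, 0.002, -0.004]
contact_force: [-5.9, -3.9, 5.9]
opening: 0.003
```

>>> send_rows:
  moves: [-0.003,0,0,0,0,0,-0.004,0,0,0,0,0,-0.004,0,0,0,0,0,-0.004,0,0,0,0,0,-0.004,0,0,0,0,0]

```text
clock: 9.33
tool_pos: [0.5991, -0.0319, 0.0483]
eef_rot: [-0.328, 0.945, 0.001, -0.007]
contact_force: [-8.0, -4.4, 7.7]
opening: 0.004
```

```bash
python3 - <<'E' | grep -v res
from go import *
plan(*fx(-.075,0),.0485,128.3)
E
```

```text
t 9.33 pos [ 0.5991 -0.0319  0.0483] fix [-46.1   0.3] F [-8.  -4.4  7.7] op 0.004 q7 1.59
  shift mm [28.9 -0.3  0.2] turn [ 0.34 -0.77 -0.04]
```

>>> send_rows:
  moves: [0.01,0,0,0,-0.5,0,0.025,0,0,0,-0.7,0,0.035,0,-0.02,0,-0.7,0,0.045,0,-0.05,0,-0.7,0,0.05,0,-0.085,0,-0.7,0]
  claw: -1

```text
clock: 9.75
tool_pos: [0.5601, -0.0625, 0.1337]
eef_rot: [-0.328, 0.945, 0.003, -0.002]
contact_force: [0.9, 0.4, 0.1]
opening: 0.358
```

```bash
cat > snap.py <<'E'
E
sed -i 's/^    tt=b-R@a; print.*/    tt=b-R@a; return th,tt/; s/^print.*//; s/^a=rigid.*//' fit.py
python3 - <<'E'
from go import *
import pickle
from ov import overlay
plan(*fx(-.075,.1),.2,128.3)
p=imaging.snapshot('top');pickle.dump(p,open('t3.pkl','wb'))
overlay(p,FY,FO,'t3',sp=(FY,fx(0,0)))
E
```

```text
t 9.75 pos [ 0.5601 -0.0625  0.1337] fix [-95.7   0.5] F [0.9 0.4 0.1] op 0.358 q7 1.67
  shift mm [-20.6 100.1 -65.5] turn [ 0.45 -0.13 -0.02]
```

View pics/t3.png

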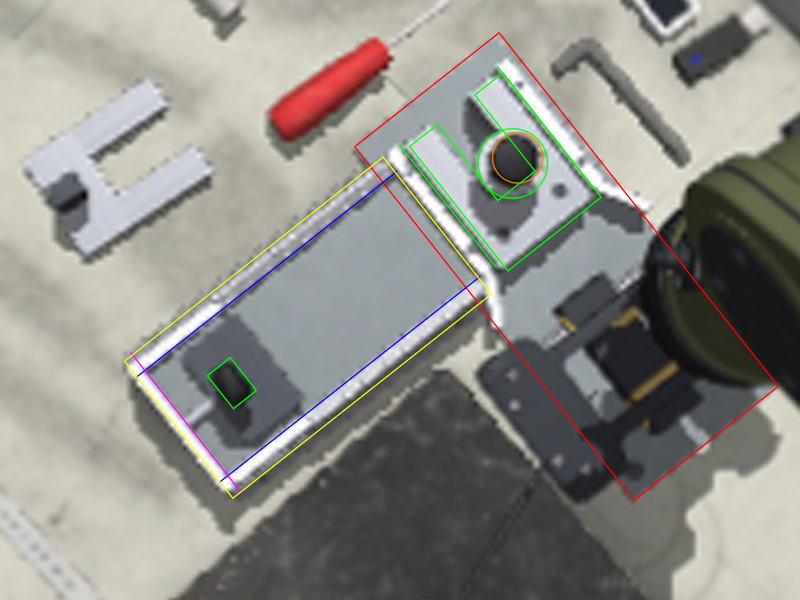

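```bash
python3 - <<'E'
from go import *
plan(.6241,.2178,.14,33.2)
E
```

```text
t 9.8 pos [ 0.5637 -0.0626  0.1406] fix [-93.   -1.9] F [-0.1  0.1  3.8] op 0.403 q7 1.67
  shift mm [-221.   182.9    2.1] turn [ -0.22   0.31 -84.97]
```

>>> send_rows:
  moves: [-0.01,0.01,-0.03,0,0,7,-0.03,0.03,-0.06,0,0,14,-0.055,0.045,-0.07,0,0,21,-0.08,0.065,-0.07,0,0,28,-0.105,0.085,-0.07,0,0,35]
  claw: 0

```text
clock: 10.22
tool_pos: [0.5955, 0.0713, 0.2132]
eef_rot: [-0.025, 1.0, 0.003, 0.005]
contact_force: [0.3, 0.9, -1.4]
opening: 0.502
```

```bash
sed -i 's/best is None or np.linalg.norm(rv)<np.linalg.norm(best)/best is None or abs(rv[2]-pref)<abs(best[2]-pref)/; s/st_=None):/st_=None,pref=0):/' go.py; python3 - <<'E'
from go import *
plan(.6241,.2178,.14,33.2,pref=60)
E
```

```text
t 10.22 pos [0.5955 0.0713 0.2132] fix [15.  83.5] F [ 0.3  0.9 -1.4] op 0.502 q7 1.09
  shift mm [-35.2 144.4  74.5] turn [ 0.65  0.36 59.67]
```

>>> send_rows:
  moves: [-0.007,0.029,0,0,0,7,-0.014,0.058,0,0.2,0.1,14,-0.021,0.086,0,0.3,0.2,21,-0.028,0.115,0.01,0.4,0.2,28,-0.035,0.144,0.03,0.5,0.3,35]

```text
clock: 10.63
tool_pos: [0.626, 0.2211, 0.1868]
eef_rot: [0.279, 0.96, 0.004, 0.004]
contact_force: [0.4, 0.7, -0.1]
opening: 0.499
```

```bash
python3 - <<'E'
from go import *
plan(.6241,.2178,.12,33.2,pref=25)
E
```

```text
t 10.63 pos [0.626  0.2211 0.1868] fix [131.7 182.2] F [ 0.4  0.7 -0.1] op 0.499 q7 0.44
  shift mm [ 0.3 -4.4 66.8] turn [ 0.61  0.26 24.41]
```

>>> send_rows:
  moves: [0,-0.003,0.01,0.3,0.1,7,0,-0.0044,0.02,0.5,0.2,14,0,-0.0044,0.035,0.6,0.26,20,0,-0.0044,0.05,0.6,0.26,24.4,0,-0.0044,0.06,0.6,0.26,24.4]

```text
clock: 11.05
tool_pos: [0.6243, 0.2193, 0.1256]
eef_rot: [0.476, 0.88, 0.001, 0.0]
contact_force: [0.5, 0.4, -0.1]
opening: 0.498
```

```bash
python3 - <<'E'
from go import *
p=imaging.snapshot('wrist')
plan(.6241,.2178,.041,33.2)
im=cv2.cvtColor(p['image'],cv2.COLOR_RGB2BGR)
def dr(pts,z,yaw,o,c):
    q=proj(p,[[*fx(a/1e3,b/1e3,yaw,o),z] for a,b in pts]); cv2.polylines(im,[np.round(q).astype(int)],True,c,1)
U=[(40,30),(-40,30),(-40,-30),(40,-30),(40,-12),(-9,-12),(-9,12),(40,12)]
P=(np.radians(-56.8),np.array([.640,.1935]))
dr(U,.010,*P,(0,255,0)); dr([(-38,-6),(-20,-6),(-20,6),(-38,6)],.04,*P,(0,0,255))
cv2.imwrite('pics/w4o.png',im)
E
```

```text
t 11.1 pos [0.6232 0.2186 0.1238] fix [128.  181.9] F [-0.2  0.5 -1.4] op 0.502 q7 0.12
  shift mm [-1.3  0.5 82.8] turn [-0.1  -0.07  0.19]
```

View pics/w4o.png

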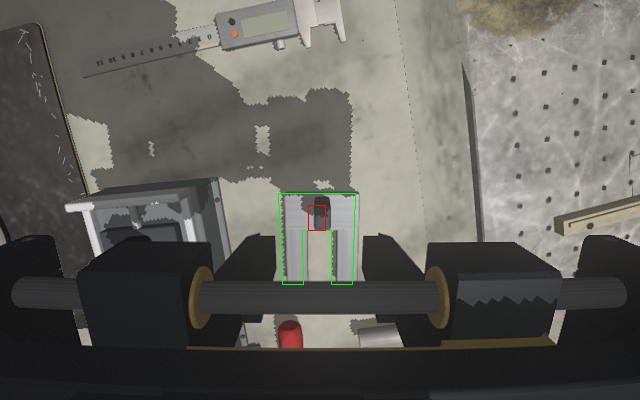

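>>> send_rows:
  moves: [-0.001,0,0.022,0,0,0.2,-0.0013,0,0.044,0,0,0.2,-0.0013,0,0.066,0,0,0.2,-0.0013,0,0.0825,0,0,0.2,-0.0013,0,0.0825,0,0,0.2]

```text
clock: 11.52
tool_pos: [0.6219, 0.2175, 0.0383]
eef_rot: [0.474, 0.88, -0.002, -0.003]
contact_force: [-0.0, -1.0, -0.0]
opening: 0.499
```

>>> send_rows:
  moves: [0,0,0,0,0,0,0,0,0,0,0,0,0,0,0,0,0,0,0,0,0,0,0,0,0,0,0,0,0,0]
  claw: 1
  grip_force: 30

```text
clock: 11.93
tool_pos: [0.6232, 0.2183, 0.0397]
eef_rot: [0.474, 0.88, -0.0, -0.002]
contact_force: [0.7, 0.6, 0.9]
opening: 0.147
```

```bash
python3 - <<'E'
from go import *
import pickle
from ov import overlay
p=imaging.snapshot('scene')
plan(.6241,.2178,.12,33.2)
plan(*fx(0,.094+.029),.120,38.3)
overlay(p,FY,FO,'s4',pl=(np.radians(-56.8),np.array([.640,.1935])))
E
```

```text
t 11.98 pos [0.6233 0.2183 0.0397] fix [127.9 181.7] F [1.8 0.8 3.8] op 0.137 q7 0.11
  shift mm [ -0.7   0.2 -80.3] turn [-0.13 -0.16  0.17]
t 11.98 pos [0.6233 0.2183 0.0397] fix [127.9 181.7] F [1.8 0.8 3.8] op 0.137 q7 0.11
  shift mm [ -69.2 -122.5  -80.2] turn [-0.12 -0.16 -4.93]
```

View pics/s4.png

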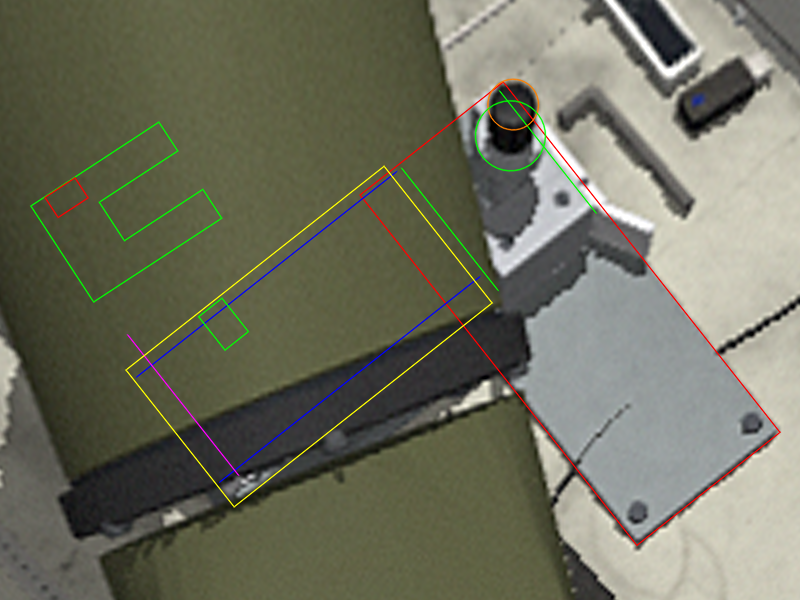

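>>> send_rows:
  moves: [0,0,-0.02,0,0,0,0,0,-0.04,0,0,0,0,0,-0.06,0,0,0,0,0,-0.08,0,0,0,0,0,-0.095,0,0,0]

```text
clock: 12.4
tool_pos: [0.6236, 0.2182, 0.1364]
eef_rot: [0.474, 0.88, -0.0, -0.001]
contact_force: [0.8, -0.2, -1.1]
opening: 0.133
```

```bash
python3 - <<'E'
from go import *
p=imaging.snapshot('wrist');save(p,'w5')
plan(*fx(0,.094+.029),.120,38.3)
E
```

```text
t 12.45 pos [0.6253 0.2187 0.1391] fix [129.7 180.7] F [-0.5 -0.1 -1. ] op 0.132 q7 0.12
  shift mm [ -68.7 -124.3   18.6] turn [ 0.18 -0.08 -4.94]
```

View pics/w5.png

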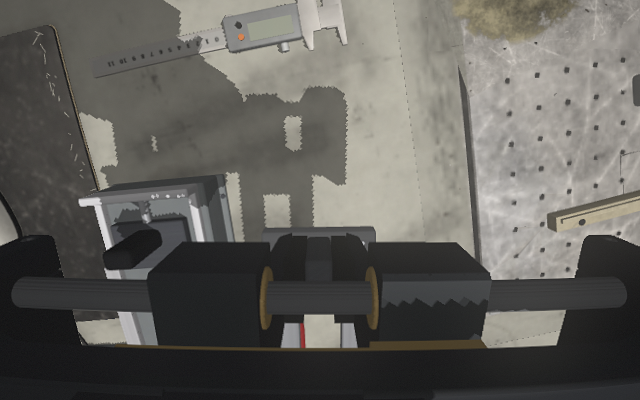

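>>> send_rows:
  moves: [-0.017,-0.03,0,0,0,-1.5,-0.034,-0.061,0,0.1,0,-3,-0.052,-0.093,0,0.2,0,-4.9,-0.0687,-0.1243,0,0.2,-0.1,-4.9,-0.0687,-0.1243,0,0.2,-0.1,-4.9]

```text
clock: 12.87
tool_pos: [0.554, 0.0831, 0.1377]
eef_rot: [0.44, 0.898, -0.006, -0.002]
contact_force: [-0.7, -1.3, -1.2]
opening: 0.135
```

```bash
python3 - <<'E'
from go import *
from ov import overlay
import pickle
p=imaging.snapshot('top');q=imaging.snapshot('scene'); pickle.dump((p,q),open('pl.pkl','wb'))
plan(*fx(0,.094+.029),.0765,38.3)
overlay(p,FY,FO,'t5',zp=.11)
overlay(q,FY,FO,'s5',zp=.11)
E
```

```text
t 12.97 pos [0.5583 0.0909 0.1383] fix [ -2.1 121.9] F [ 0.6  0.9 -2.3] op 0.131 q7 0.29
  shift mm [ 1.1  2.2 61.8] turn [-0.14  0.02 -0.22]
```

View pics/t5.png

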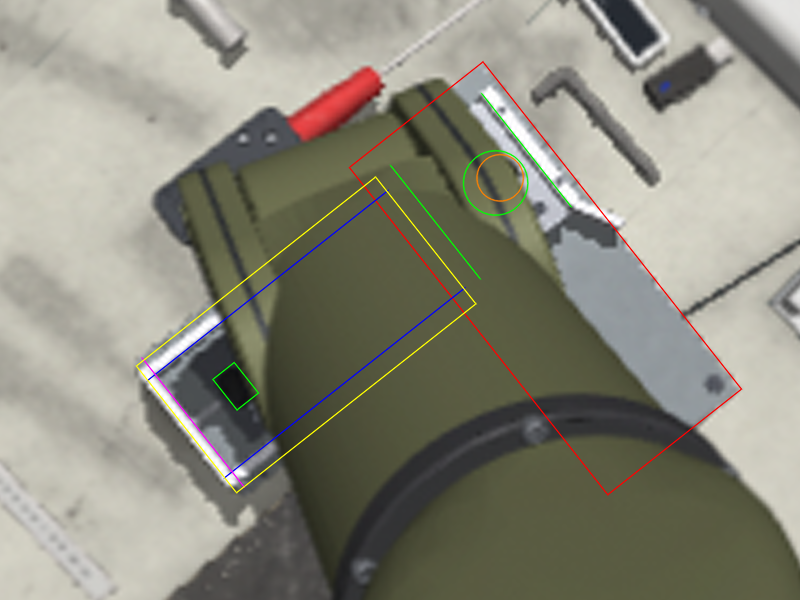

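View pics/s5.png

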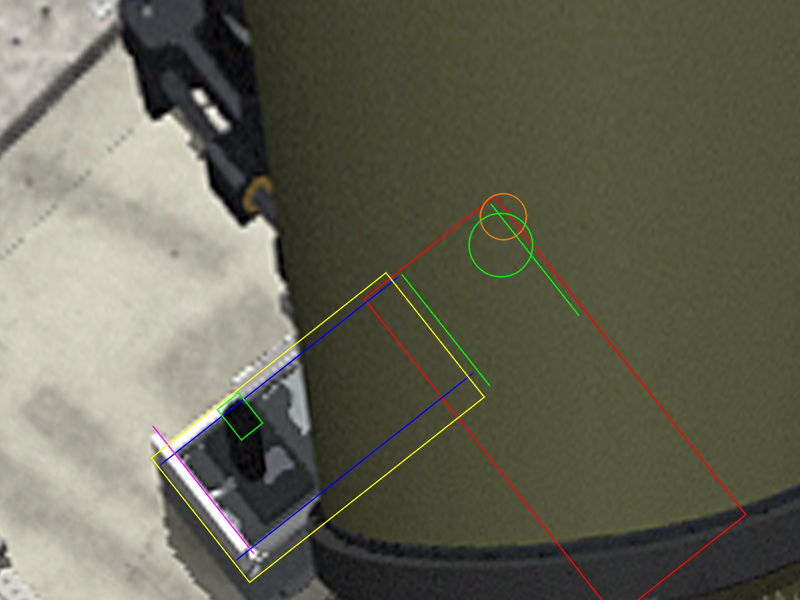

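>>> send_rows:
  moves: [0.001,0.002,0.015,0,0,-0.2,0.0011,0.0022,0.03,0,0,-0.2,0.0011,0.0022,0.044,0,0,-0.2,0.0011,0.0022,0.055,0,0,-0.2,0.0011,0.0022,0.059,0,0,-0.2]

```text
clock: 13.38
tool_pos: [0.5588, 0.0944, 0.0775]
eef_rot: [0.435, 0.9, -0.001, -0.001]
contact_force: [0.1, -0.2, -1.6]
opening: 0.133
```

```bash
python3 - <<'E'
from go import *
plan(*fx(0,.094+.029),.0765,38.3)
p=imaging.snapshot('wrist');save(p,'w6')
E
```

```text
t 13.38 pos [0.5588 0.0944 0.0775] fix [  0.5 124.4] F [ 0.1 -0.2 -1.6] op 0.133 q7 0.27
  shift mm [-1.4 -0.5  1. ] turn [-0.21 -0.07  0.08]
```

View pics/w6.png

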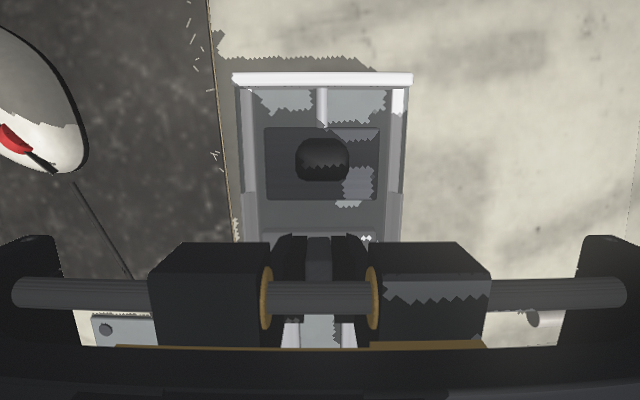

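>>> send_rows:
  moves: [-0.001,-0.0005,0.001,0,0,0,-0.001,-0.0005,0.0015,0,0,0,-0.001,-0.0005,0.002,0,0,0,-0.001,-0.0005,0.002,0,0,0,-0.001,-0.0005,0.002,0,0,0]

```text
clock: 13.85
tool_pos: [0.5594, 0.0932, 0.0762]
eef_rot: [0.435, 0.9, -0.001, -0.001]
contact_force: [0.1, 0.0, 0.2]
opening: 0.129
```

>>> send_rows:
  moves: [0,0,0.001,0,0,0,0,0,0.001,0,0,0,0,0,0.001,0,0,0,0,0,0.001,0,0,0,0,0,0.001,0,0,0]
  claw: 0

```text
clock: 14.27
tool_pos: [0.5595, 0.0931, 0.0752]
eef_rot: [0.436, 0.9, -0.001, -0.001]
contact_force: [0.7, 0.3, -0.1]
opening: 0.48
```

```bash
python3 - <<'E'
from go import *
plan(*fx(0,.094+.029),.15,38.3)
p=imaging.snapshot('wrist');save(p,'w7')
E
```

```text
t 14.27 pos [0.5595 0.0931 0.0752] fix [  0.2 123. ] F [ 0.7  0.3 -0.1] op 0.48 q7 0.27
  shift mm [  0.1  -0.4 -74.8] turn [-0.15 -0.04  0.06]
```

View pics/w7.png

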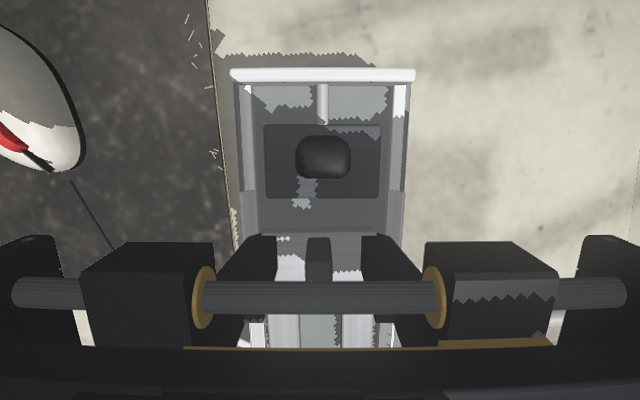

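Released, plate between the rails. Lift and move clear to view.

>>> send_rows:
  moves: [0,0,-0.03,0,0,0,0,0,-0.07,0,0,0,0,0,-0.11,0,0,0,0.02,0.02,-0.14,0,0,0,0.055,0.03,-0.15,0,0,0]

```text
clock: 14.73
tool_pos: [0.5548, 0.1528, 0.2303]
eef_rot: [0.439, 0.898, 0.002, 0.004]
contact_force: [1.6, 0.2, 1.5]
opening: 0.497
```

>>> send_rows:
  moves: [0.03,0.02,0,0,0,0,0.06,0.04,0,0,0,0,0.09,0.06,0,0,0,0,0.1,0.08,0,0,0,0,0.1,0.09,0,0,0,0]
  claw: 1

```text
clock: 15.15
tool_pos: [0.5627, 0.2934, 0.2305]
eef_rot: [0.436, 0.9, 0.004, 0.003]
contact_force: [-0.3, 0.9, -0.5]
opening: 0.148
```

```bash
python3 - <<'E'
from go import *
from ov import overlay
p=imaging.snapshot('top');q=imaging.snapshot('scene')
plan(*fx(0,.19),.12,38.3)
U=(FY-np.pi/2,fx(0,.094))
import pickle; pickle.dump((p,q),open('pl.pkl','wb'))
import ov
overlay(p,FY,FO,'t7'); overlay(q,FY,FO,'s7')
E
```

```text
t 15.25 pos [0.5647 0.2891 0.2301] fix [125.8 273.5] F [-0.4 -0.9 -0.2] op 0.057 q7 0.05
  shift mm [ -83.5 -126.3  109.5] turn [ 0.5   0.31 -0.27]
```

View pics/t7.png

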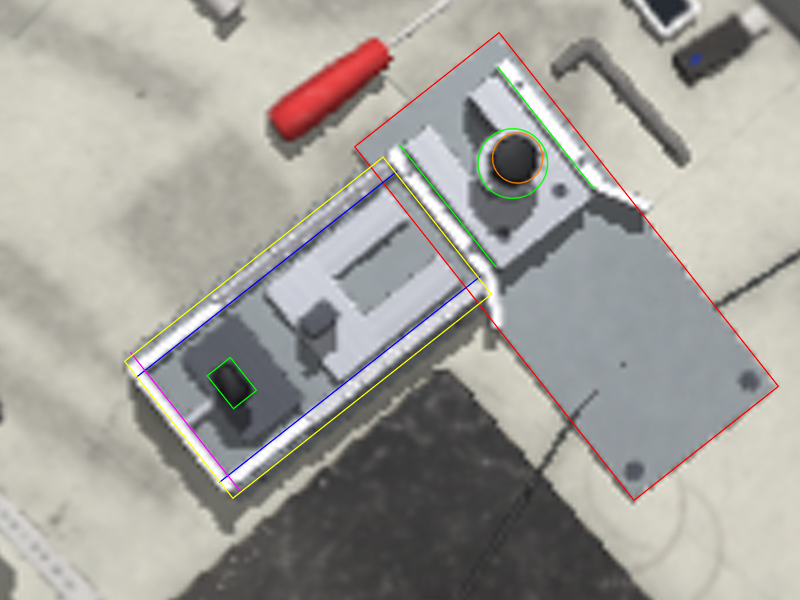

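View pics/s7.png

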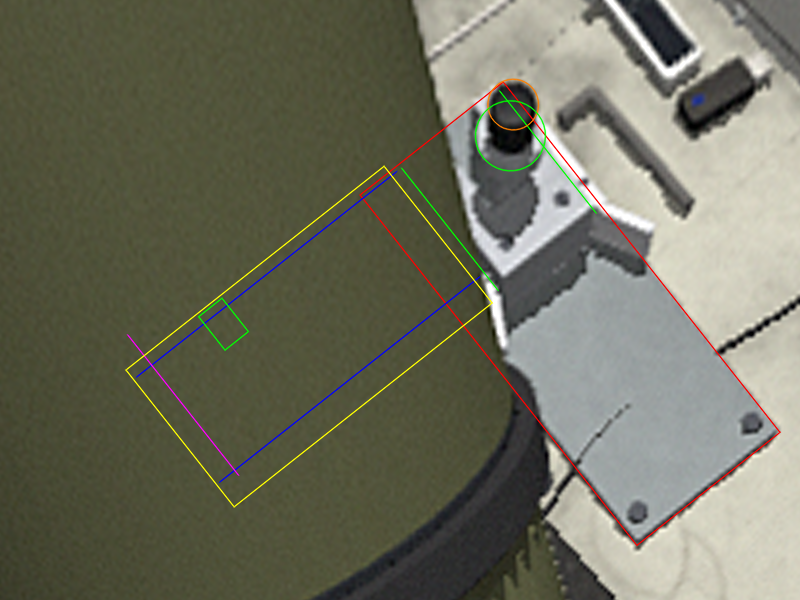

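```bash
python3 - <<'E'
from go import *
plan(*fx(0,.198),.14,38.3)
E
```

```text
t 15.25 pos [0.5647 0.2891 0.2301] fix [125.8 273.5] F [-0.4 -0.9 -0.2] op 0.057 q7 0.05
  shift mm [ -75.6 -126.2   89.4] turn [ 0.5   0.31 -0.27]
```

>>> send_rows:
  moves: [-0.02,-0.035,0.02,0.2,0.1,0,-0.04,-0.07,0.04,0.4,0.2,-0.2,-0.06,-0.1,0.06,0.5,0.3,-0.3,-0.0756,-0.1262,0.08,0.5,0.3,-0.3,-0.0756,-0.1262,0.089,0.5,0.3,-0.3]

```text
clock: 15.67
tool_pos: [0.5076, 0.1406, 0.1383]
eef_rot: [0.44, 0.898, -0.007, -0.002]
contact_force: [-0.6, -0.7, -0.1]
opening: 0.004
```

```bash
python3 - <<'E'
from go import *
p=imaging.snapshot('wrist');save(p,'w8')
plan(*fx(0,.198),.088,38.3)
E
```

```text
t 15.72 pos [0.5092 0.1448 0.1378] fix [ -7.2 194.7] F [ 0.8  0.7 -1.2] op 0.005 q7 0.16
  shift mm [ 3.4  7.7 49.7] turn [-0.6   0.02 -0.41]
```

View pics/w8.png

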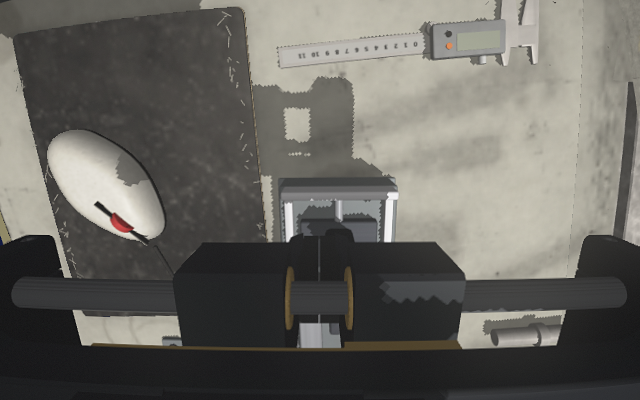

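>>> send_rows:
  moves: [0.003,0.0075,0,-0.5,0,-0.4,0.0034,0.0077,0,-0.5,0,-0.4,0.0034,0.0077,0.015,-0.5,0,-0.4,0.0034,0.0077,0.035,-0.5,0,-0.4,0.0034,0.0077,0.0497,-0.5,0,-0.4]

```text
clock: 16.13
tool_pos: [0.5139, 0.1539, 0.0882]
eef_rot: [0.435, 0.9, 0.001, 0.001]
contact_force: [-0.0, -0.9, -0.6]
opening: 0.005
```

```bash
python3 - <<'E'
from go import *
plan(*fx(0,.0805),.088,38.3)
p=imaging.snapshot('wrist');save(p,'w9')
E
```

```text
t 16.13 pos [0.5139 0.1539 0.0882] fix [  2.2 198.9] F [-0.  -0.9 -0.6] op 0.005 q7 0.15
  shift mm [-118.4   -2.4    0.2] turn [0.1  0.03 0.11]
```

View pics/w9.png

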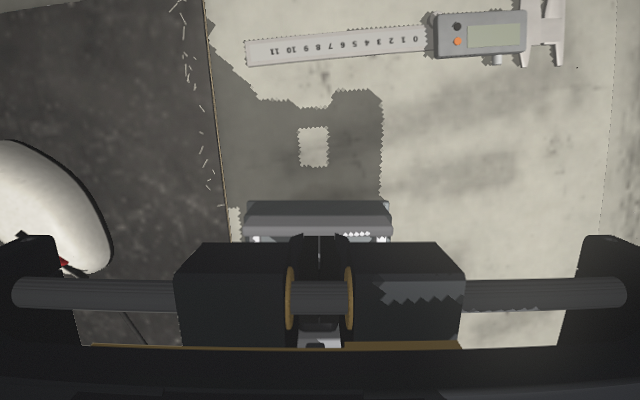

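>>> send_rows:
  moves: [-0.009,-0.001,0,0,0,0,-0.018,-0.0022,0,0,0,0,-0.027,-0.0022,0,0,0,0,-0.036,-0.0022,0,0,0,0,-0.045,-0.0022,0,0,0,0]

```text
clock: 16.6
tool_pos: [0.5396, 0.1184, 0.0868]
eef_rot: [0.434, 0.901, 0.001, -0.001]
contact_force: [-1.5, 6.5, -2.9]
opening: 0.004
```

>>> send_rows:
  moves: [-0.009,0,0,0,0,0,-0.018,0,0,0,0,0,-0.027,0,0,0,0,0,-0.036,0,0,0,0,0,-0.045,0,0,0,0,0]

```text
clock: 17.02
tool_pos: [0.5659, 0.0854, 0.0872]
eef_rot: [0.433, 0.901, 0.002, -0.004]
contact_force: [-6.7, 7.9, 0.1]
opening: 0.005
```

```bash
python3 - <<'E'
from go import *
plan(*fx(0,.0805),.088,38.3)
E
```

```text
t 17.02 pos [0.5659 0.0854 0.0872] fix [  0.4 112.9] F [-6.7  7.9  0.1] op 0.005 q7 0.27
  shift mm [-32.4  -0.6  -1. ] turn [ 0.   -0.45  0.34]
```

>>> send_rows:
  moves: [-0.008,0,0,0,-0.3,0.2,-0.016,0,0,0,-0.4,0.3,-0.023,0,0,0,-0.4,0.3,-0.029,0,0,0,-0.4,0.3,-0.034,0,0,0,-0.4,0.3]

```text
clock: 17.43
tool_pos: [0.5849, 0.0614, 0.0873]
eef_rot: [0.435, 0.901, 0.001, -0.003]
contact_force: [-6.3, 9.8, -0.0]
opening: 0.004
```

```bash
python3 - <<'E'
from go import *
plan(*fx(0,.0805),.088,38.3)
E
```

```text
t 17.43 pos [0.5849 0.0614 0.0873] fix [ 0.5 82.3] F [-6.3  9.8 -0. ] op 0.004 q7 0.31
  shift mm [-1.8 -0.5 -0.7] turn [-0.07 -0.4   0.16]
```

>>> send_rows:
  moves: [-0.002,0,0,0,-0.3,0,-0.004,0,0,0,-0.3,0,-0.006,0,0,0,-0.3,0,-0.008,0,0,0,-0.3,0,-0.008,0,0,0,-0.3,0]

```text
clock: 17.85
tool_pos: [0.5853, 0.0608, 0.0874]
eef_rot: [0.433, 0.901, 0.001, -0.007]
contact_force: [-10.2, 13.2, 1.3]
opening: 0.008
```

```bash
python3 - <<'E'
from go import *
plan(*fx(0,.0805),.088,38.3)
p=imaging.snapshot('wrist');save(p,'w10')
E
```

```text
t 17.85 pos [0.5853 0.0608 0.0874] fix [ 0.5 81.5] F [-10.2  13.2   1.3] op 0.008 q7 0.32
  shift mm [-1.  -0.5 -0.6] turn [-0.22 -0.74  0.42]
```

View pics/w10.png

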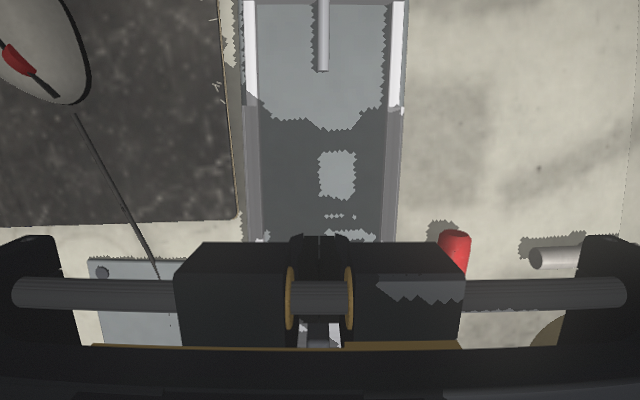

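>>> send_rows:
  moves: [-0.006,0,0,0,-0.3,0,-0.012,0,0,0,-0.3,0,-0.014,0,0,0,-0.3,0,-0.014,0,0,0,-0.3,0,-0.014,0,0,0,-0.3,0]

```text
clock: 18.32
tool_pos: [0.5857, 0.0603, 0.0875]
eef_rot: [0.429, 0.903, 0.002, -0.014]
contact_force: [-18.7, 20.2, 7.4]
opening: 0.003
```

```bash
python3 - <<'E'
from go import *
plan(*fx(0,.198),.088,38.3)
E
```

```text
t 18.32 pos [0.5857 0.0603 0.0875] fix [ 0.5 80.9] F [-18.7  20.2   7.4] op 0.003 q7 0.33
  shift mm [117.1   1.4   2.6] turn [-0.51 -1.54  0.91]
```

Hard stop. Retreat with the pusher.

>>> send_rows:
  moves: [0.01,0,0.001,-0.5,-1.5,0.9,0.02,0,0.001,-0.5,-1.5,0.9,0.035,0,0.001,-0.5,-1.5,0.9,0.05,0,0.001,-0.5,-1.5,0.9,0.065,0,0.001,-0.5,-1.5,0.9]

```text
clock: 18.73
tool_pos: [0.5442, 0.1112, 0.0889]
eef_rot: [0.436, 0.9, 0.0, -0.001]
contact_force: [-2.1, 2.9, -2.7]
opening: 0.008
```

>>> send_rows:
  moves: [0.015,0,0,0,0,0,0.03,0,0,0,0,0,0.04,0,0,0,0,0,0.05,0,0,0,0,0,0.056,0,0,0,0,0]

```text
clock: 19.15
tool_pos: [0.51, 0.1553, 0.0897]
eef_rot: [0.436, 0.9, 0.001, 0.0]
contact_force: [-1.0, 0.4, 0.8]
opening: 0.001
```

>>> send_rows:
  moves: [0.002,0,-0.02,0,0,0,0.004,0,-0.06,0,0,0,0.005,0,-0.1,0,0,0,0.04,0.02,-0.12,0,0,0,0.08,0.04,-0.13,0,0,0]

```text
clock: 19.57
tool_pos: [0.497, 0.2329, 0.222]
eef_rot: [0.44, 0.898, 0.003, 0.003]
contact_force: [0.8, 0.6, 0.1]
opening: 0.003
```

```bash
python3 - <<'E'
from go import *
from ov import overlay
import pickle
plan(*fx(0,0),.2,38.3)
p=imaging.snapshot('top');q=imaging.snapshot('scene');pickle.dump((p,q),open('p9.pkl','wb'))
overlay(p,FY,FO,'t9');overlay(q,FY,FO,'s9')
E
```

```text
t 19.57 pos [0.497  0.2329 0.222 ] fix [ 37.8 271.4] F [0.8 0.6 0.1] op 0.003 q7 0.05
  shift mm [-271.6  -35.4   22.7] turn [ 0.46  0.21 -0.56]
```

View pics/t9.png

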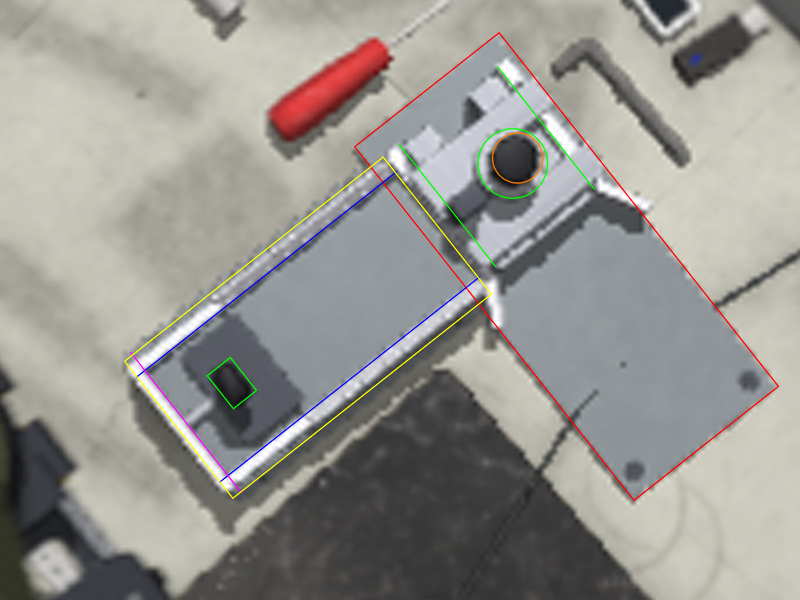

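View pics/s9.png

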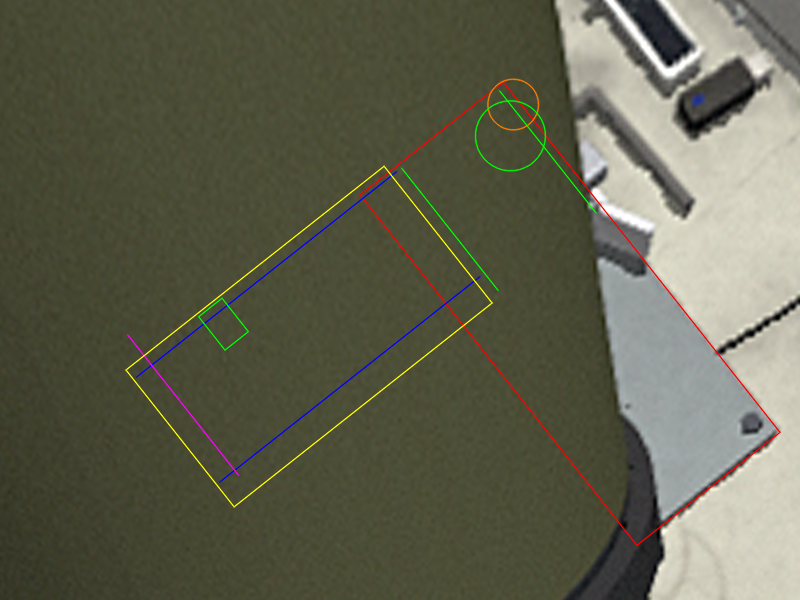

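```bash
python3 - <<'E'
from go import *
import pickle
p,q=pickle.load(open('p9.pkl','rb'))
P,_=cloud(p)
c,s_=np.cos(FY),np.sin(FY); d=P[:,:2]-FO; F=np.c_[c*d[:,0]+s_*d[:,1],-s_*d[:,0]+c*d[:,1]]*1e3
m=(abs(F[:,0])<26)&(F[:,1]>-36)&(F[:,1]<14)&(np.hypot(*F.T)>22)&(P[:,2]>.03)&(P[:,2]<.055)
A=np.c_[F[m],np.ones(m.sum())]; k,*_=np.linalg.lstsq(A,P[m,2]*1e3,rcond=None); print('plane mm',k, m.sum())
im=ortho(p,.54,.70,-.1,.1,.00025,.045); im=cv2.cvtColor(im,cv2.COLOR_RGB2BGR)
U=[(40,30),(-40,30),(-40,-30),(40,-30),(40,-12),(-9,-12),(-9,12),(40,12)]
W=np.array([fx(a/1e3,b/1e3,FY-np.pi/2,FO) for a,b in U]); pts=np.c_[(.1-W[:,1])/.00025,(.70-W[:,0])/.00025]
cv2.polylines(im,[np.round(pts).astype(int)],True,(0,255,0),1)
cv2.imwrite('pics/t9z.png',im)
E
```

```text
plane mm [1.57310447e-02 4.92064154e-02 4.50680493e+01] 193
```

View pics/t9z.png

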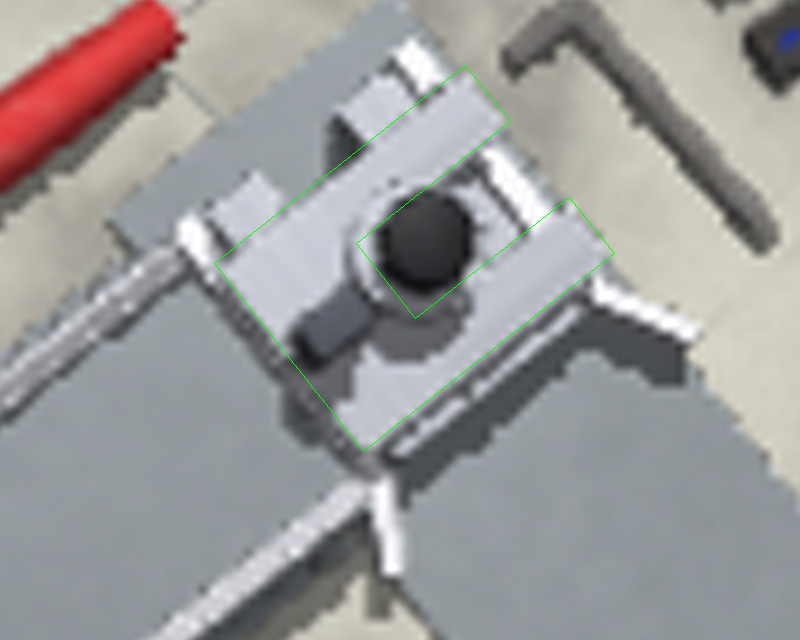

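```bash
python3 - <<'E'
from go import *
import pickle
p,q=pickle.load(open('p9.pkl','rb'))
P,_=cloud(p)
c,s_=np.cos(FY),np.sin(FY); d=P[:,:2]-FO; F=np.c_[c*d[:,0]+s_*d[:,1],-s_*d[:,0]+c*d[:,1]]*1e3
def pl(x0,x1,y0,y1,z0,z1):
    m=(F[:,0]>x0)&(F[:,0]<x1)&(F[:,1]>y0)&(F[:,1]<y1)&(P[:,2]>z0)&(P[:,2]<z1)&(np.hypot(*F.T)>22)
    for i in range(3):
        A=np.c_[F[m],np.ones(m.sum())]; k,*_=np.linalg.lstsq(A,P[m,2]*1e3,rcond=None)
        res=P[:,2]*1e3-np.c_[F,np.ones(len(F))]@k; m&=abs(res)<2.5*max(res[m].std(),.2)
    print(np.round(k,3),m.sum(),'res',res[m].std())
pl(-26,26,-36,36,.03,.055); pl(14,27,-36,36,.04,.05); pl(-28,-14,-36,36,.04,.05)
pl(-26,26,60,130,.03,.042); pl(-150,-70,-40,40,0,.015)
E
```

```text
[6.0000e-03 0.0000e+00 4.5624e+01] 307 res 1.4715113716001653
[ 4.2000e-02 -0.0000e+00  4.4965e+01] 138 res 1.4178894703891787
[-0.0000e+00  7.0000e-03  4.5595e+01] 149 res 1.4303130061890204
[-2.0000e-03  1.0000e-03  3.7139e+01] 672 res 1.4576608976511352
[-0.    -0.     5.842] 1079 res 1.5416982945403093
```

```bash
python3 - <<'E'
from go import *
plan(*fx(0,0),.2,38.3)
plan(*fx(0,0),.113,38.3)
E
```

```text
t 19.67 pos [0.4932 0.2443 0.2211] fix [ 41.9 282.7] F [-0.6  0.8 -1. ] op 0.004 q7 0.05
  shift mm [-282.4  -44.6   19.3] turn [ 0.68 -0.25  0.51]
t 19.67 pos [0.4932 0.2443 0.2211] fix [ 41.9 282.7] F [-0.6  0.8 -1. ] op 0.004 q7 0.05
  shift mm [-282.8  -45.7  106.3] turn [ 0.68 -0.25  0.51]
```

>>> send_rows:
  moves: [-0.035,-0.006,0.005,0,0,0,-0.073,-0.012,0.01,0.2,0,0.2,-0.111,-0.018,0.015,0.4,-0.1,0.3,-0.149,-0.024,0.02,0.6,-0.2,0.4,-0.187,-0.03,0.02,0.7,-0.25,0.5]

```text
clock: 20.08
tool_pos: [0.5877, 0.0772, 0.1992]
eef_rot: [0.436, 0.9, -0.001, -0.0]
contact_force: [0.2, 0.1, 0.2]
opening: 0.003
```

```bash
python3 - <<'E'
from go import *
plan(*fx(0,0),.14,38.3)
E
```

```text
t 20.08 pos [0.5877 0.0772 0.1992] fix [12.5 92.9] F [0.2 0.1 0.2] op 0.003 q7 0.34
  shift mm [-92.9 -12.4  59.3] turn [-0.1   0.02 -0.04]
```

>>> send_rows:
  moves: [-0.03,-0.004,0.01,0,0,0,-0.06,-0.008,0.02,0,0,0,-0.09,-0.0124,0.035,0,0,0,-0.093,-0.0124,0.05,0,0,0,-0.093,-0.0124,0.06,0,0,0]

```text
clock: 20.5
tool_pos: [0.636, -0.0084, 0.1378]
eef_rot: [0.439, 0.898, -0.002, 0.0]
contact_force: [-0.0, 0.3, 0.5]
opening: 0.005
```

```bash
python3 - <<'E'
from go import *
plan(*fx(0,0),.111,38.3)
E
```

```text
t 20.5 pos [ 0.636  -0.0084  0.1378] fix [-2.6 -4.1] F [-0.   0.3  0.5] op 0.005 q7 0.46
  shift mm [ 4.2  2.7 26.7] turn [-0.21  0.14 -0.38]
```

>>> send_rows:
  moves: [0.004,0.0025,0,-0.2,0.1,-0.3,0.0042,0.0027,0.008,-0.2,0.1,-0.4,0.0042,0.0027,0.016,-0.2,0.1,-0.4,0.0042,0.0027,0.024,-0.2,0.1,-0.4,0.0042,0.0027,0.028,-0.2,0.1,-0.4]

```text
clock: 20.92
tool_pos: [0.635, -0.0025, 0.1089]
eef_rot: [0.435, 0.9, -0.0, -0.0]
contact_force: [-0.5, -0.4, -0.4]
opening: 0.004
```

```bash
python3 - <<'E'
from go import *
plan(*fx(0,0),.0975,38.3)
E
```

```text
t 20.92 pos [ 0.635  -0.0025  0.1089] fix [0.2 1.1] F [-0.5 -0.4 -0.4] op 0.004 q7 0.45
  shift mm [-1.1 -0.2 11.4] turn [-0.04 -0.    0.11]
```

>>> send_rows:
  moves: [-0.001,0,0.002,0,0,0,-0.001,0,0.004,0,0,0,-0.001,0,0.006,0,0,0,-0.001,0,0.008,0,0,0,-0.001,0,0.01,0,0,0]

```text
clock: 21.33
tool_pos: [0.6352, -0.0028, 0.0991]
eef_rot: [0.435, 0.9, -0.0, -0.001]
contact_force: [-3.8, 1.7, 4.8]
opening: 0.004
```

>>> send_rows:
  moves: [0,0,0.002,0,0,0,0,0,0.004,0,0,0,0,0,0.006,0,0,0,0,0,0.007,0,0,0,0,0,0.008,0,0,0]

```text
clock: 21.75
tool_pos: [0.6353, -0.0028, 0.0981]
eef_rot: [0.435, 0.9, -0.0, 0.0]
contact_force: [-19.5, 0.5, 59.8]
opening: 0.002
```

>>> send_rows:
  moves: [0,0,-0.01,0,0,0,0,0,-0.03,0,0,0,0,0,-0.06,0,0,0,0.01,0,-0.1,0,0,0,0.04,0.0,-0.12,0,0,0]

```text
clock: 22.17
tool_pos: [0.6151, 0.0237, 0.2219]
eef_rot: [0.439, 0.899, 0.001, 0.006]
contact_force: [0.6, 0.8, 0.4]
opening: 0.002
```

>>> send_rows:
  moves: [0.04,0.01,0,0,0,0,0.08,0.02,0,0,0,0,0.12,0.03,0,0,0,0,0.16,0.04,0,0,0,0,0.2,0.05,0,0,0,0]

```text
clock: 22.58
tool_pos: [0.5316, 0.2136, 0.2204]
eef_rot: [0.439, 0.898, 0.001, 0.007]
contact_force: [1.1, 0.7, 0.2]
opening: 0.003
```

```bash
python3 - <<'E'
from go import *
from ov import overlay
import pickle
p=imaging.snapshot('top')
overlay(p,FY,FO,'t11')
P,_=cloud(p)
F=np.array([fxi(a) for a in P])*1e3
m=(np.hypot(*F.T)<9)&(P[:,2]>.06); print('knob z',np.median(P[m,2]),m.sum())
m=(abs(F[:,0])<26)&(abs(F[:,1])<36)&(np.hypot(*F.T)>22)&(abs(P[:,2]-.045)<.006); A=np.c_[F[m],np.ones(m.sum())];print(np.linalg.lstsq(A,P[m,2]*1e3,rcond=None)[0])
st()
E
```

```text
knob z 0.07375861317586563 50
[-3.92947395e-03  9.54245979e-05  4.57472542e+01]
t 22.6333 pos [0.5264 0.2256 0.2204] rot [0.4328 0.9015 0.0046 0.0029] F [-3.1   6.66  0.43] op 0.004723133265121595 q [-0.421  0.67  -0.108  1.784  0.106  0.682  0.088]
```

View pics/t11.png

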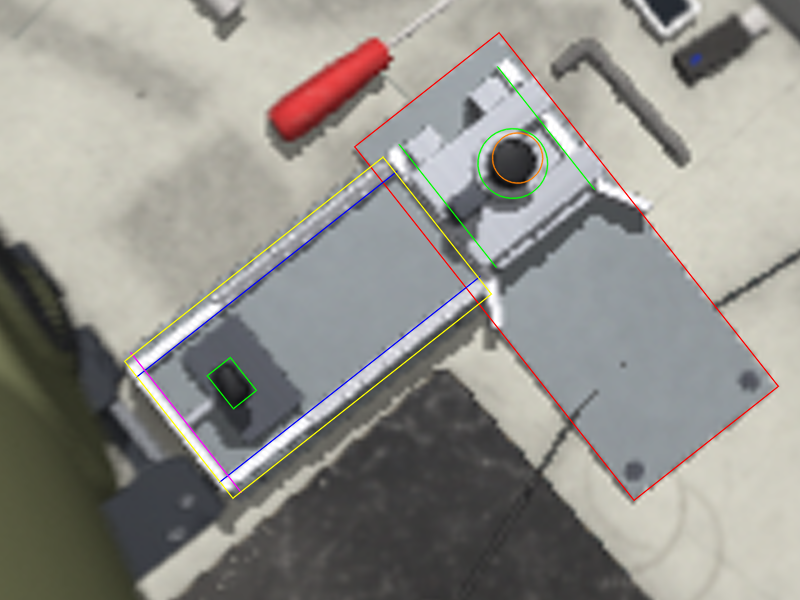

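>>> send_rows:
  moves: [0,0,0,0,0,0,0,0,0,0,0,0,0,0,0,0,0,0,0,0,0,0,0,0,0,0,0,0,0,0]

```text
clock: 23.05
tool_pos: [0.5276, 0.2231, 0.2202]
eef_rot: [0.435, 0.901, 0.004, 0.004]
contact_force: [0.1, -0.4, 0.1]
opening: 0.002
```

```bash
python3 -c "
from h import *
st(); print(r.finish_job())"
```

```text
t 23.05 pos [0.5276 0.2231 0.2202] rot [0.4346 0.9006 0.0041 0.0035] F [ 0.07 -0.42  0.07] op 0.001579515401846842 q [-0.419  0.67  -0.105  1.784  0.105  0.682  0.09 ]
the job is handed in; nothing more can be done
None
```

I did all the steps in order and handed the job in at 23.05 s of the 61 s allowed. `finish_job` reports no verdict, so what follows rests on my own measurements.

- **Spacer:** I gripped it, lined it up with the channel, then pushed its back end until it hit a hard stop. The top view shows it home around the spindle.
- **Plate on the deck:** I laid it flat between the rails, slot towards the spindle. Its origin measured about 92 mm from the spindle, against the 94 mm target.
- **Pusher:** I pushed it to its hard stop and followed it back. The plate then sat within about 1 mm of the spindle axis, and the pusher's handle was back at its rest position.
- **Head:** I pressed it down to a travel of about 8.9 mm by the fingertip height. The camera's reading of the knob top gives 8.2 mm uncorrected. Both are over the 7.2 mm needed.
- **Last check:** the final top view and depth fit show the plate flat with its top at about 45.7 mm, and the pusher at rest. The robot is clear of everything, and the bystanders I could see (screwdriver, hex key) look unmoved; I took no final picture of the mouse, caliper and shaft, but never moved near them.

**Readings that stood out:**
- The head press peaked at about 60 N at the wrist, more than I intended but under the 120 N limit.
- One coarse depth fit of the plate before pressing gave a tilt of 0.049. Two later fits with more points showed it flat. A third, on the spindle's +x side only, still gave 0.042, which I took as depth noise.

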